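# Set up the record photo of a batch of culture dishes

### The arm

A 6-joint arm with a two-finger parallel gripper is mounted at the origin on the work surface. World frame = base frame: x ahead of the robot, y to its left, z up, the work surface at z = 0. Lengths are in m, angles in degrees, forces in N, time in s.
With the tool pointing down it reaches from about 0.425 to 0.95 m from the base axis. Payload 3.5 kg.
Tool frame: the origin (TCP) lies midway between the tips of the shut fingers; the grasp point (between the pads) lies 19 mm behind it; z points along the fingers, y is the line along which they close (so a half turn about z gives the same grasp; the last joint's range is limited). The gripper opens to 85 mm and grips with 20 to 120 N. Pads are 22 mm wide; open, the fingers measure 114 mm over their backs; the gripper's body (76 mm by 85 mm) begins 54 mm behind the grasp point. The pads swing forward as they close: fully open they stand 13 mm farther back than shut.
Start: joints at [-83.996, 16.404, 90.338, -0, 73.258, -8.594], TCP at [0.17, -0.653, 0.231] pointing down, gripper open.
Joint ranges: [-158.93, 158.93], [-51.34, 127.21], [12.03, 142.37], [-87.48, 267.48], [13.55, 161.25], [-162.69, 162.69]. Speed limits (degrees/s): [159.86, 159.86, 180, 180, 180, 180].

### API

Orientations are given as [roll, pitch, yaw] about the fixed x, y, z axes, in that order (R = Rz(yaw) Ry(pitch) Rx(roll)).
In Python, from workcell import ctrl gives the robot as it stands.
- The arm moves only by the tool jog_arm, never from a script. Its argument "series" is a list of rows, each a list of 3 entries, a list of its own where there are three numbers: the shift along the world's x, y, z scaled (see below), then the turn, a rotation vector about the world's x, y, z scaled (see below), then the opening, from 0 (shut) to 1 (fully open). A call has exactly 5 rows; each row shifts and turns the commanded pose from where the row before left it; what a row does not reach is not made up. The controller multiplies each number of a shift by 200 mm and each number of a turn by 0.5 rad. A row lasts 1/10 s, in which the tool goes at most 50 mm and 8.59 degrees, less where a joint would pass 70% of its speed; a pose out of reach is approached as far as the arm can. A call with a number of a shift or a turn outside -1 to 1 is refused whole. A call with a gripper value outside its range is refused whole. The fingers move at their own pace and stop on an object; "newtons" is the grip in N (left out, the last holds). Time passes only in rows, so rows that do not move let the fingers close, or fill a call up. It gives the time, the measured TCP pose, the force, the opening and the grip force at its end, in the units of the state.
- ctrl.get_obs(): the state, without advancing time (a new reading comes with each control period).
- ctrl.grab_frame(name): name is "scene" or "side" or "wrist"; returns the picture (420x560x3 uint8, red, green, blue); there is no depth.
- ctrl.get_calibration(name): a dict with "K" (3x3 intrinsics, pixels), "world_from_camera" (4x4, takes a point from camera to world coordinates). Camera axes: x right, y down, z forward; pixel columns grow to the right and rows downward; lengths in m; the calibration is good to about 2 mm. A picture is of the moment at which its call begins: read the wrist's pose just before it. get_calibration takes no time and is no camera call; for the wrist camera it gives the pose at the moment of the call.
- ctrl.job_done(): hands the job in; it is judged then, once.
The state is a dict: "t": time; "q": joint angles; "qvel": joint speeds; "joint_efforts": joint torques, N m; "eef_pos": TCP position; "ee_rot": TCP orientation; "force": force on the tool from outside, world axes, zero at the start; "wrist_torque": the same for the moment, N m; "finger_gap": opening from 0.0 (shut) to 1.0 (fully open); "finger_force": force on a finger pad.
Only numpy, scipy, OpenCV 4.12 (cv2) and the standard library are available. Lean on these libraries where they do the work, as an engineer would, in place of code of your own. Each camera call takes 0.05 s, during which the arm holds its last target. There are 200 camera calls.

### The job

Get this batch of culture dishes ready for its record photo. First lay the two rules flat on the bench against the photo board: the long rule flush along the board's long edge nearest the robot and the short rule flush along its short edge on the robot's left, each about in the middle of its edge. Then stack all the dishes upright in one neat pile, the larger ones below the smaller, centred on the round plate, put right anything that slips or gets knocked, and leave the other things where they are.

Things in the scene. Friction and masses are not known exactly. Their poses are not given: they have to be found in the camera images.
- board: Flat grey photo board, fixed to the bench, 150 (its x) x 200 (its y) x 12 mm thick, vertical edge faces. Origin: centre of its underside; z up; its -x face is the long edge nearest the robot, its +y face the short edge on the robot's left. It is turned by at most about 15 degrees.
- plate: Flat round steel plate without rim, 100 mm diameter, 6 mm thick, fixed on top of the board near its middle. Origin: centre of its underside, 12 mm above the bench; its top is 18 mm above the bench.
- long_rule: Loose graduated aluminium rule, 180 (its x) x 34 (its y) x 8 mm, about 160 g, with a black upright grip fin in the middle of its top: 70 mm along x, 12 mm thick in y, its top 45 mm above the rule's underside (pinch the fin from above). Alike on both long edges, so either may face the board. Origin: centre of its underside; z up.
- short_rule: Loose graduated aluminium rule, 120 (its x) x 34 (its y) x 8 mm, about 107 g, with a black upright grip fin in the middle of its top: 70 mm along x, 12 mm thick in y, its top 45 mm above the rule's underside (pinch the fin from above). Alike on both long edges, so either may face the board. Origin: centre of its underside; z up.
- large_dish0: Loose closed culture dish (white lid over a pale brown base), the larger size: flat disc of 68 mm diameter, 14 mm high, about 45 g. Origin: centre of its underside; z up. May be absent.
- large_dish1: Loose closed culture dish (white lid over a pale brown base), the larger size: flat disc of 68 mm diameter, 14 mm high, about 45 g. Origin: centre of its underside; z up. May be absent.
- large_dish2: Loose closed culture dish (white lid over a pale brown base), the larger size: flat disc of 68 mm diameter, 14 mm high, about 45 g. Origin: centre of its underside; z up. May be absent.
- small_dish0: Loose closed culture dish (white lid over a pale brown base), the smaller size: flat disc of 54 mm diameter, 12 mm high, about 30 g. Origin: centre of its underside; z up. May be absent.
- small_dish1: Loose closed culture dish (white lid over a pale brown base), the smaller size: flat disc of 54 mm diameter, 12 mm high, about 30 g. Origin: centre of its underside; z up. May be absent.
- small_dish2: Loose closed culture dish (white lid over a pale brown base), the smaller size: flat disc of 54 mm diameter, 12 mm high, about 30 g. Origin: centre of its underside; z up. May be absent.
- oil_bottle: Bystander, not to be disturbed: small amber bottle, 36 mm diameter, 75 mm high, loose. Origin: centre of its underside.
- slide_box: Bystander, not to be disturbed: blue slide box, 85 x 100 x 34 mm, loose. Origin: centre of its underside.
- mouse: Bystander, not to be disturbed: black computer mouse, 100 x 60 x 34 mm, loose. Origin: centre of its underside.
- jar: Bystander, not to be disturbed: clear specimen jar with red lid, 64 mm diameter, 75 mm high, loose. Origin: centre of its underside.
- timer: Bystander, not to be disturbed: white bench timer, 50 x 70 x 30 mm, loose. Origin: centre of its underside.
- cassette_tray: Bystander, not to be disturbed: empty grey open tray, 80 x 120 x 30 mm, loose. Origin: centre of its underside.
Not all that is in view belongs to the job. Leave any orange look-alike of the large_dish2 alone.

How it is judged:
By the outcome, as a careful person would: the job done as asked, in the order asked, and still so for the second after the job is handed in, with the robot touching nothing.
Of large_dish0, large_dish1, large_dish2, small_dish0, small_dish1, small_dish2 only 4 to 6 are there at a start; the rules pass over those that are not, and their reading is None.
At some moment in a run one of long_rule, short_rule may be knocked a few centimetres aside while the robot is not near it.
Once in a run the grip may slacken for a moment while it holds something.
It also fails if it takes over 210 s, if anything falls off the work surface, if the arm or the gripper's body presses on something with over 40 N, if the wrist force passes 120 N, or if a joint passes its speed limit or range.

## Working session

There is one attempt and no reset: what is moved stays moved. The work goes in short steps, Python scripts to look and compute and a tool call to move; the robot and the scene stay as the last step left them, time stands still between calls to the robot, and variables do not carry over. Pictures are saved under pics/ and viewed, at most 14 in all, crops included, and the job is handed in when it is done.

Besides the shell and the picture viewer there is one more tool, called after "Call:" as a command line: name --argument value ..., lists and objects as JSON in quotes. jog_arm: Moves the arm, as the interface text tells. Its arguments: {"type":"object","properties":{"series":{"type":"array"},"newtons":{"type":"number"}},"required":["series"]}

```bash
mkdir -p pics; ls; python3 - <<'E'
from workcell import ctrl
import cv2,numpy as np
o=ctrl.get_obs();print(o)
for n in("scene","side"):
    f=ctrl.grab_frame(n);cv2.imwrite(f"pics/{n}0.png",f[:,:,::-1])
    c=ctrl.get_calibration(n);print(n,np.round(c["K"],1).tolist(),np.round(c["world_from_camera"],3).tolist())
E
```

```text
pics
{'t': 0.0, 'q': array([-8.39951294e+01,  1.64553777e+01,  9.04231926e+01, -5.20299547e-04,
        7.32565922e+01, -8.59470452e+00]), 'qvel': array([-0.00014254,  0.07323788, -0.06240785,  0.02867961, -0.03914774,
       -0.11396983]), 'joint_efforts': array([-4.46952163e-04, -4.05988455e+01, -2.92625517e+01, -1.75838277e-04,
        5.91620308e-03,  8.64293725e-06]), 'eef_pos': array([ 0.17009563, -0.65254303,  0.22992098]), 'ee_rot': array([-1.79866281e+02, -1.97069003e-02,  1.45997026e+01]), 'force': array([ 0.11365504, -0.25620037, -0.68248008]), 'wrist_torque': array([-0.01738933, -0.07190824,  0.00966859]), 'finger_force': 0.0, 'finger_gap': 0.9994437487877919}
scene [[472.5, 0.0, 279.5], [0.0, 472.5, 215.2], [0.0, 0.0, 1.0]] [[0.84, 0.462, -0.286, 0.907], [0.543, -0.72, 0.433, -0.481], [-0.006, -0.519, -0.855, 1.041], [0.0, 0.0, 0.0, 1.0]]
side [[541.7, 0.0, 286.0], [0.0, 541.7, 211.4], [0.0, 0.0, 1.0]] [[-0.996, -0.053, 0.07, 0.471], [-0.088, 0.61, -0.788, 1.066], [-0.001, -0.791, -0.612, 0.863], [0.0, 0.0, 0.0, 1.0]]
```

View pics/scene0.png

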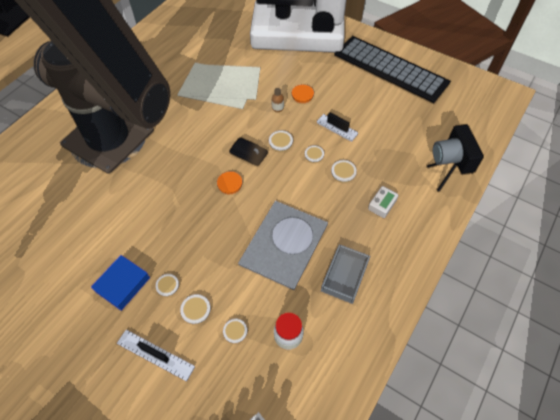

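View pics/side0.png

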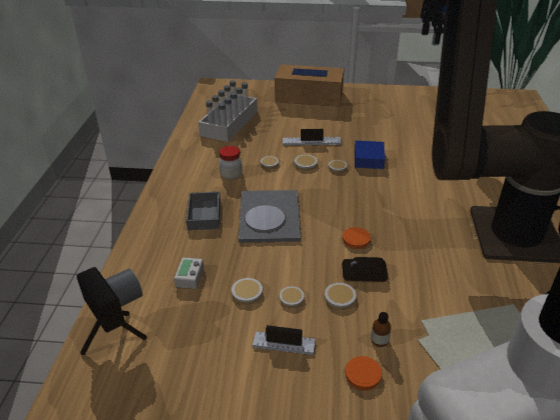

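The scene view shows the board at about (284,243) and the plate at (293,236). The long rule is at (155,355) and the short rule at (338,127). The dishes are at (281,140) L, (314,154) S, (344,171) L, (167,285) S, (195,308) L and (235,330) S, and there are orange look-alikes at (230,182) and (303,93). The side view confirms the same layout.

```bash
cat > h.py <<'E'
import numpy as np,cv2
from workcell import ctrl
def cast(c,px,z):
    K=np.array(c["K"]);T=np.array(c["world_from_camera"])
    px=np.atleast_2d(px).astype(float);d=np.c_[px,np.ones(len(px))]@np.linalg.inv(K).T@T[:3,:3].T
    return (T[:3,3]+d*((z-T[2,3])/d[:,2:]))[:,:2]
def proj(c,P):
    K=np.array(c["K"]);T=np.array(c["world_from_camera"])
    p=(np.atleast_2d(P)-T[:3,3])@T[:3,:3]@K.T
    return p[:,:2]/p[:,2:]
def circ(p):  # least-squares circle
    A=np.c_[2*p,np.ones(len(p))];s=np.linalg.lstsq(A,(p**2).sum(1),rcond=None)[0]
    return s[:2],np.sqrt(s[2]+s[:2]@s[:2])
def masks(f):
    h=cv2.cvtColor(f,cv2.COLOR_RGB2HSV);H,S,V=[h[...,i].astype(int) for i in range(3)]
    return H,S,V
def blobs(m,lo,hi):
    cs,_=cv2.findContours(m.astype(np.uint8),cv2.RETR_EXTERNAL,cv2.CHAIN_APPROX_NONE)
    return [k[:,0,:] for k in cs if lo<cv2.contourArea(k)<hi]
def goto(p,yaw=None,o=None):
    """print shift numbers (units of 200 mm) and z turn (units of .5 rad) from the measured pose"""
    o=o or ctrl.get_obs();d=(np.array(p)-o["eef_pos"])/.2;s="d "+str(np.round(d,3))
    if yaw is not None:
        a=(yaw-o["ee_rot"][2]+90)%180-90;s+=" turn %.3f (%.1f deg)"%(np.radians(a)/.5,a)
    print(s,"norm/.25=%.1f"%(np.linalg.norm(d)/.25),"now",np.round(o["eef_pos"],4),np.round(o["ee_rot"],1),"q6 %.0f"%o["q"][5],"t %.1f"%o["t"])
E
python3 - <<'E'
from h import *
for n in("scene","side"):
    f=cv2.imread(f"pics/{n}0.png")[:,:,::-1].copy();c=ctrl.get_calibration(n);H,S,V=masks(f)
    print(n)
    for px in [(281,140),(300,215),(270,215),(200,308),(155,350),(235,324),(210,324)] if n=="scene" else [(265,217),(290,200),(305,162),(290,142),(247,291)]: print(px,H[px[1],px[0]],S[px[1],px[0]],V[px[1],px[0]])
    m=(S<60)&(V>150)
    for k in blobs(m,60,2500):
        p=cast(c,k,.013);ce,r=circ(p);rr=cv2.minAreaRect((p*1000).astype(np.float32));print("W",k.mean(0).round(),ce.round(4),"r%.1f"%(r*1000),"rect",np.round(rr[1]),round(rr[2]))
    m=(S<60)&(V<160)&(V>70)
    for k in blobs(m,1500,15000):
        p=cast(c,k,.012);rr=cv2.minAreaRect((p*1000).astype(np.float32));print("G",k.mean(0).round(),rr)
E
```

```text
scene
(281, 140) 20 115 193
(300, 215) 111 18 140
(270, 215) 110 17 139
(200, 308) 20 112 196
(155, 350) 114 30 42
(235, 324) 20 112 195
(210, 324) 17 111 197
W [496. 411.] [ 1.1858 -0.1143] r29.3 rect [66. 58.] 0
W [456. 396.] [ 1.1062 -0.1293] r37.3 rect [93. 78.] 0
W [508. 380.] [ 1.1838 -0.0383] r42.2 rect [63. 95.] 0
W [155. 355.] [ 0.5266 -0.3886] r60.1 rect [182.  36.] 7
W [472. 358.] [ 1.1046 -0.0361] r53.0 rect [96. 95.] 90
W [287. 340.] [ 0.7462 -0.2114] r26.1 rect [64. 39.] 24
W [235. 330.] [ 0.6411 -0.2652] r26.6 rect [51. 55.] 35
W [519. 337.] [1.1735 0.0623] r36.4 rect [42. 96.] 3
W [432. 319.] [ 1.0019 -0.0108] r24.7 rect [70. 34.] 23
W [504. 328.] [1.1421 0.0649] r31.9 rect [22. 94.] 0
W [195. 309.] [ 0.5353 -0.2727] r34.0 rect [66. 70.] 37
W [528. 298.] [1.1647 0.1622] r29.3 rect [19. 92.] 0
W [449. 297.] [1.0089 0.066 ] r45.4 rect [74. 92.] 0
W [166. 285.] [ 0.4435 -0.2624] r26.6 rect [53. 53.] 33
W [503. 283.] [1.1062 0.1666] r44.8 rect [94. 95.] 0
W [474. 269.] [1.0338 0.1661] r33.0 rect [89. 33.] 89
W [517. 251.] [1.1019 0.2665] r51.6 rect [95. 95.] 0
W [292. 235
[... 802 characters left out ...]
552734375), (151.64288330078125, 203.9873046875), 6.614652156829834)
G [21. 99.] ((-327.9733581542969, -41.0816650390625), (136.54031372070312, 240.50990295410156), 0.12810997664928436)
G [329.  38.] ((360.7777404785156, 748.6752319335938), (691.0987548828125, 347.4297180175781), 11.486371994018555)
side
(265, 217) 114 19 135
(290, 200) 120 8 90
(305, 162) 19 113 133
(290, 142) 118 21 149
(247, 291) 17 109 145
W [484. 402.] [0.1748 0.47  ] r45.4 rect [139.  62.] 3
G [488. 365.] ((142.15704345703125, 373.1736755371094), (379.04779052734375, 264.43743896484375), 78.6817855834961)
G [269. 215.] ((611.615966796875, -19.231590270996094), (150.5895538330078, 199.75465393066406), 6.545464515686035)
```

```bash
python3 - <<'E'
from h import *
D=[("A",.430,.249,34),("b",.534,.259,27),("C",.631,.252,34),("d",.4435,-.262,27),("E",.535,-.273,34),("f",.641,-.265,27),("plate",.62,.008,50),("long",.527,-.389,99),("short",.541,.389,99)]
for n,thr in(("scene",150),("side",115)):
    f=cv2.imread(f"pics/{n}0.png")[:,:,::-1].copy();c=ctrl.get_calibration(n);H,S,V=masks(f);print(n)
    W=(S<70)&(V>thr)
    B=blobs(W,40,4000)
    for nm,x,y,r in D:
        z=.018 if r==50 else .012 if r==27 else .014 if r==34 else .008
        if r==99:
            u=proj(c,[[x,y,.02]])[0];g=W|((V<70)&(S<120));mm=np.zeros_like(H,np.uint8);cv2.circle(mm,tuple(int(a) for a in u),60,1,-1)
            g=blobs((g&(mm>0)),300,4000)
            for k in g:
                p=cast(c,k,z);print(nm,cv2.minAreaRect((p*1000).astype(np.float32)))
            d=blobs((V<70)&(mm>0),60,2000)
            for k in d:
                p=cast(c,k,.045);q=cv2.minAreaRect((p*1000).astype(np.float32));print("  fin@45",q)
            continue
        u=proj(c,[[x,y,z]])[0]
        k=[k for k in B if np.linalg.norm(k.mean(0)-u)<14]
        for k in k:
            p=cast(c,k,z);ce,rr=circ(p);me=cv2.minEnclosingCircle((p*1000).astype(np.float32));print(nm,k.mean(0).round(),ce.round(4),round(rr*1000,1),np.round(me[0],1),round(me[1],1))
    O=(H<12)&(S>160)&(V>90)
    for nm,mk,z in(("orange",O,.014),("blue",(H>105)&(H<130)&(S>150),.034),("black",(V<45),.02)):
        for k in blobs(mk,80,3000):
            p=cast(c,k,z);q=cv2.minAreaRect((p*1000).astype(np.float32))
            if 300<q[0][0]<900 and abs(q[0][1])<500: print(nm,k.mean(0).round(),np.round(q[0]),np.round(q[1]),round(q[2]))
E
```

```text
scene
A [280. 140.] [0.4303 0.2485] 35.1 [431.7 249.4] 37.4
b [314. 153.] [0.5333 0.2601] 27.9 [532.8 259.8] 29.7
C [343. 170.] [0.6311 0.2512] 35.0 [631.9 251.8] 37.1
d [166. 285.] [ 0.4428 -0.2627] 27.0 [ 442.6 -263. ] 28.5
E [195. 309.] [ 0.5355 -0.2732] 34.2 [ 536. -273.] 35.6
f [235. 330.] [ 0.6406 -0.2649] 26.9 [ 640.8 -264.5] 28.2
plate [292. 235.] [0.6218 0.0053] 49.1 [621.6   5.1] 50.8
long ((525.388916015625, -401.4628601074219), (183.7837371826172, 37.37358856201172), 6.735874176025391)
  fin@45 ((531.04443359375, -402.2692565917969), (76.19047546386719, 12.79800033569336), 6.167840003967285)
short ((630.0068359375, 255.1507568359375), (68.63604736328125, 70.66068267822266), 32.634578704833984)
  fin@45 ((544.05322265625, 368.67767333984375), (33.53350067138672, 75.76092529296875), 84.66433715820312)
orange [288. 325.] [ 735. -190.] [56. 59.] 33
blue [121. 282.] [ 358. -318.] [99. 95.] 89
black [153. 352.] [ 522. -400.] [76. 11.] 6
black [242. 149.] [363. 163.] [61. 59.] 5
black [460. 156.] [887. 458.] [ 95. 247.] 14
black [338. 122.] [535. 390.] [31. 73.] 85
side
A [340. 
[... 780 characters left out ...]
53125), 14.216347694396973)
short ((549.3184204101562, 372.8854064941406), (52.3892936706543, 95.78387451171875), 85.9205322265625)
short ((532.7595825195312, 258.7206115722656), (51.77041244506836, 55.321712493896484), 3.6406095027923584)
  fin@45 ((536.1143188476562, 398.1368408203125), (39.55976867675781, 72.57542419433594), 86.19268798828125)
orange [363. 371.] [384. 443.] [67. 66.] 52
orange [356. 236.] [391.  57.] [67. 66.] 73
orange [229. 151.] [ 765. -307.] [58. 58.] 53
blue [369. 157.] [ 350. -294.] [141.  83.] 89
black [284. 335.] [538. 377.] [39. 74.] 86
black [364. 269.] [375. 175.] [97. 77.] 2
black [201. 224.] [766.  51.] [76. 33.] 12
black [312. 134.] [ 523. -415.] [66. 70.] 4
```

Call:
jog_arm --series '[[[0.18,0.126,-0.01],[0,0,-0.14],1],[[0.18,0.126,-0.01],[0,0,-0.14],1],[[0.18,0.126,-0.01],[0,0,0],1],[[0.18,0.126,-0.01],[0,0,0],1],[[0.18,0.126,-0.01],[0,0,0],1]]' --newtons 40

```text
t: 0.6
eef_pos: [0.3512, -0.5257, 0.2206]
ee_rot: [-179.9, 0.0, 6.6]
force: [-0.0, 0.0, -0.5]
finger_gap: 1.004
finger_force: 0.0
```

Call:
jog_arm --series '[[[0.18,0.126,0],[0,0,0],1],[[0.18,0.126,0],[0,0,0],1],[[0.18,0.126,0],[0,0,0],1],[[0.18,0.126,0],[0,0,0],1],[[0.17,0.126,0],[0,0,0],1]]'

```text
t: 1.1
eef_pos: [0.5294, -0.3996, 0.2207]
ee_rot: [-180.0, 0.0, 6.6]
force: [-0.7, -0.1, -0.0]
finger_gap: 1.001
finger_force: 0.0
```

```bash
cat >> h.py <<'E'
def wrist(tag):
    c=ctrl.get_calibration("wrist");f=ctrl.grab_frame("wrist");cv2.imwrite(f"pics/w_{tag}.png",f[:,:,::-1]);return c,f
def rect(c,k,z):
    (x,y),(w,h),a=cv2.minAreaRect((cast(c,k,z)*1000).astype(np.float32))
    return (x,y),(max(w,h),min(w,h)),a if w>h else a-90
E
python3 - <<'E'
from h import *
goto([.527,-.401,.2],6.5)
c,f=wrist("long");H,S,V=masks(f)
for k in blobs((S<70)&(V>120),500,1e5): print("W",k.mean(0).round(),rect(c,k,.008))
for k in blobs((V<60),500,1e5): print("B",k.mean(0).round(),rect(c,k,.045))
print(np.round(c["world_from_camera"],3).tolist(),np.round(c["K"]).tolist())
E
```

```text
d [-0.012 -0.007 -0.103] turn -0.003 (-0.1 deg) norm/.25=0.4 now [ 0.5294 -0.3996  0.2207] [-180.     0.     6.6] q6 38 t 1.1
W [154. 233.] ((439.9618225097656, -261.80145263671875), (55.18437576293945, 54.01650619506836), -83.31852340698242)
W [162. 158.] ((533.1956176757812, -272.0644836425781), (69.31807708740234, 67.4613265991211), -83.32449722290039)
W [276. 177.] ((523.8369750976562, -401.644287109375), (179.86380004882812, 34.633331298828125), 6.6224365234375)
W [155.  53.] ((639.5086669921875, -263.95501708984375), (54.497283935546875, 53.322269439697266), -59.454837799072266)
B [277. 365.] ((316.35321044921875, -430.4567565917969), (761.7198486328125, 231.01380920410156), -83.2978310585022)
B [276. 185.] ((526.9759521484375, -400.89947509765625), (71.29557037353516, 10.574127197265625), 6.999991416931152)
[[0.116, -0.941, -0.318, 0.61], [-0.993, -0.11, -0.037, -0.391], [-0.0, 0.321, -0.947, 0.363], [0.0, 0.0, 0.0, 1.0]] [[318.0, 0.0, 275.0], [0.0, 318.0, 207.0], [0.0, 0.0, 1.0]]
```

View pics/w_long.png

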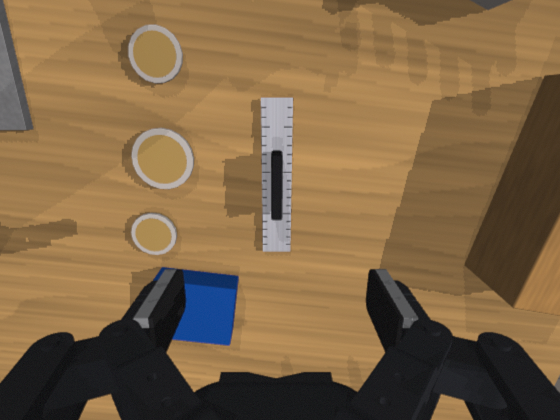

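The wrist view shows the long rule at pixel (276,177), centred between the open fingers. It puts the rule at (0.524,-0.4015) with yaw 6.6°.

Call:
jog_arm --series '[[[-0.025,-0.008,-0.2],[0,0,0],1],[[0,0,-0.24],[0,0,0],1],[[0,0,-0.24],[0,0,0],1],[[0,0,-0.2],[0,0,0],1],[[0,0,-0.11],[0,0,0],1]]'

```text
t: 1.65
eef_pos: [0.5205, -0.4004, 0.0179]
ee_rot: [-179.6, 0.3, 6.6]
force: [-0.1, 0.3, 0.2]
finger_gap: 0.998
finger_force: 0.0
```

Call:
jog_arm --series '[[[0,0,0],[0,0,0],0],[[0,0,0],[0,0,0],0],[[0,0,0],[0,0,0],0],[[0,0,0],[0,0,0],0],[[0,0,0],[0,0,0],0]]'

```text
t: 2.15
eef_pos: [0.5239, -0.4034, 0.0253]
ee_rot: [179.9, -0.1, 6.6]
force: [0.3, 0.6, 1.0]
finger_gap: 0.144
finger_force: 0.2
```

```bash
python3 - <<'E'
from h import *
# refine board from both static pictures
for n in("scene","side"):
    f=cv2.imread(f"pics/{n}0.png")[:,:,::-1].copy();c=ctrl.get_calibration(n);H,S,V=masks(f)
    m=((S<45)&(V<160)&(V>60)).astype(np.uint8);u=proj(c,[[.61,-.02,.012]])[0]
    ks=[k for k in blobs(m|((S<70)&(V>115)),1500,15000) if np.linalg.norm(k.mean(0)-u)<25]
    for k in ks:
        ap=cv2.approxPolyDP(k.reshape(-1,1,2),5,True)[:,0];print(n,len(ap),cast(c,ap,.012).round(4).tolist(),rect(c,k,.012))
E
```

```text
scene 4 [[0.527, 0.0684], [0.5515, -0.1267], [0.6986, -0.1084], [0.6742, 0.0878]] ((613.4628295898438, -20.02001953125), (205.61227416992188, 152.1533203125), -83.35791683197021)
side 4 [[0.5499, -0.1202], [0.695, -0.1075], [0.6726, 0.086], [0.5262, 0.0695]] ((611.6278076171875, -18.517807006835938), (199.3889923095703, 150.40335083007812), -83.4545350074768)
```

Call:
jog_arm --series '[[[0,0,0],[0,0,0],0],[[0,0,0.1],[0,0,0],0],[[0,0,0.2],[0,0,0],0],[[0,0,0.2],[0,0,0],0],[[0,0,0],[0,0,0],0]]'

```text
t: 2.65
eef_pos: [0.5262, -0.4059, 0.1312]
ee_rot: [179.4, -0.5, 6.6]
force: [0.7, 0.3, -0.2]
finger_gap: 0.13
finger_force: 39.4
```

Call:
jog_arm --series '[[[0,0.1,0],[0,0,0.2],0],[[0,0.17,0],[0,0,0.28],0],[[0,0.17,0],[0,0,0.28],0],[[0,0.17,0],[0,0,0.28],0],[[0,0.17,0],[0,0,0.28],0]]'

```text
t: 3.15
eef_pos: [0.5222, -0.2449, 0.122]
ee_rot: [-179.9, 0.0, 44.7]
force: [0.1, 0.6, -1.2]
finger_gap: 0.13
finger_force: 39.4
```

Call:
jog_arm --series '[[[0,0.17,0],[0,0,0.28],0],[[0,0.17,0],[0,0,0.28],0],[[0,0.17,0],[0,0,0.28],0],[[0,0.17,0],[0,0,0.28],0],[[0,0.17,0],[0,0,0.28],0]]'

```text
t: 3.65
eef_pos: [0.5221, -0.0751, 0.1222]
ee_rot: [-179.9, -0.0, 84.8]
force: [0.2, 0.4, -2.3]
finger_gap: 0.128
finger_force: 39.4
```

```bash
python3 - <<'E'
from h import *
goto([.5115,-.0316,.12],96.6)
print(ctrl.get_obs()["finger_gap"],ctrl.get_obs()["finger_force"])
E
```

```text
d [-0.053  0.218 -0.011] turn 0.411 (11.8 deg) norm/.25=0.9 now [ 0.5221 -0.0751  0.1222] [-179.9   -0.    84.8] q6 -14 t 3.6
0.12827641304687434 39.38641905784607
```

Call:
jog_arm --series '[[[-0.05,0.11,0],[0,0,0.21],0],[[0,0.11,0],[0,0,0.2],0],[[0,0,-0.18],[0,0,0],0],[[0,0,-0.2],[0,0,0],0],[[0,0,-0.08],[0,0,0],0]]'

```text
t: 4.15
eef_pos: [0.5093, -0.0314, 0.0268]
ee_rot: [-179.6, -0.2, 96.3]
force: [-1.3, 0.5, -2.4]
finger_gap: 0.132
finger_force: 39.4
```

Call:
jog_arm --series '[[[0,0,0],[0,0,0],0],[[0,0,-0.02],[0,0,0],0],[[0,0,0],[0,0,0],0],[[0,0,0],[0,0,0],0],[[0,0,0],[0,0,0],0]]'

```text
t: 4.65
eef_pos: [0.5138, -0.033, 0.0283]
ee_rot: [179.9, 0.0, 96.2]
force: [2.0, 0.8, -1.8]
finger_gap: 0.126
finger_force: 39.6
```

```bash
python3 - <<'E'
from h import *
goto([.5204,-.0306,.022],96.6);print(ctrl.get_obs()["force"].round(1))
for n in("scene","side"): cv2.imwrite(f"pics/{n}1.png",ctrl.grab_frame(n)[:,:,::-1])
a=cv2.imread("pics/scene1.png")[180:320,190:370];b=cv2.imread("pics/side1.png")[160:290,200:380]
cv2.imwrite("pics/v1.png",np.vstack([cv2.resize(a,(540,300)),cv2.resize(b,(540,300))]))
E
```

```text
d [ 0.033  0.012 -0.031] turn 0.013 (0.4 deg) norm/.25=0.2 now [ 0.5138 -0.033   0.0283] [179.9   0.   96.2] q6 -21 t 4.7
[ 2.   0.8 -1.8]
```

View pics/v1.png

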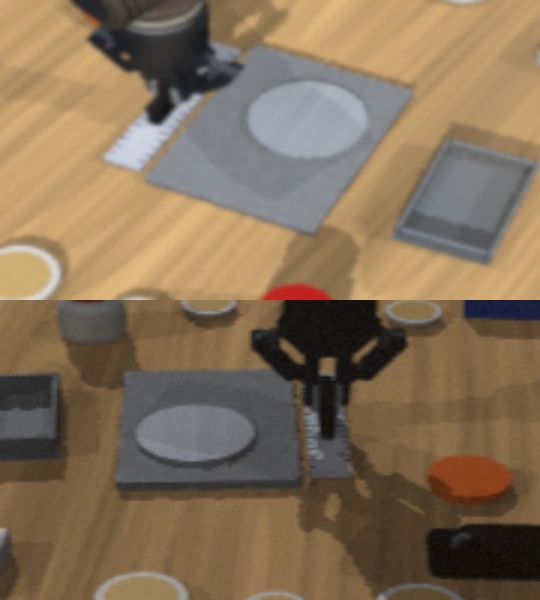

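The views show the rule parallel to the long edge, with a gap of a few millimetres. I'll lower it and push it in gently.

Call:
jog_arm --series '[[[0,0.01,-0.02],[0,0,0.013],0],[[0,0,-0.008],[0,0,0],0],[[0.015,0.002,0],[0,0,0],0],[[0.01,0.001,0],[0,0,0],0],[[0.005,0,0],[0,0,0],0]]'

```text
t: 5.25
eef_pos: [0.5194, -0.0309, 0.0252]
ee_rot: [-179.8, 0.0, 96.7]
force: [-11.0, -1.6, 20.0]
finger_gap: 0.129
finger_force: 42.7
```

Call:
jog_arm --series '[[[0.004,0,0],[0,0,0],0],[[0.004,0,0],[0,0,0],0],[[0,0,0],[0,0,0],0],[[0,0,0],[0,0,0],0],[[0,0,0],[0,0,0],0]]'

```text
t: 5.75
eef_pos: [0.5209, -0.0307, 0.0252]
ee_rot: [-179.8, 0.0, 96.7]
force: [-10.7, -1.1, 19.3]
finger_gap: 0.129
finger_force: 42.7
```

Call:
jog_arm --series '[[[0,0,0.008],[0,0,0],0],[[0,0,0],[0,0,0],0],[[0,0,0],[0,0,0],0],[[0.005,0,0],[0,0,0],0],[[0,0,0],[0,0,0],0]]'

```text
t: 6.25
eef_pos: [0.5215, -0.0305, 0.0252]
ee_rot: [-179.8, 0.0, 96.7]
force: [-7.2, -0.6, 12.3]
finger_gap: 0.131
finger_force: 41.8
```

Call:
jog_arm --series '[[[0.005,0,0],[0,0,0],0],[[0,0,0],[0,0,0],0],[[0.005,0,0],[0,0,0],0],[[0,0,0],[0,0,0],0],[[0,0,0],[0,0,0],0]]'

```text
t: 6.75
eef_pos: [0.5218, -0.0305, 0.0253]
ee_rot: [-179.5, -0.0, 96.7]
force: [-12.9, -1.7, 18.0]
finger_gap: 0.128
finger_force: 42.6
```

Call:
jog_arm --series '[[[0,0,0],[0,0,0],0.4],[[0,0,0],[0,0,0],0.4],[[0,0,0],[0,0,0],0.4],[[0,0,0.1],[0,0,0],0.4],[[0,0,0.25],[0,0,0],0.4]]'

```text
t: 7.25
eef_pos: [0.5198, -0.0292, 0.0889]
ee_rot: [-179.4, -0.2, 96.6]
force: [1.4, -0.2, 0.1]
finger_gap: 0.403
finger_force: 0.0
```

Call:
jog_arm --series '[[[0,0,0.25],[0,0,0],0.6],[[0,0,0.25],[0,0,0],1],[[0,0,0],[0,0,0],1],[[0,0,0],[0,0,0],1],[[0,0,0],[0,0,0],1]]'

```text
t: 7.75
eef_pos: [0.5228, -0.0299, 0.1916]
ee_rot: [-179.8, -0.1, 96.6]
force: [-0.5, 0.7, -0.8]
finger_gap: 0.999
finger_force: 0.0
```

```bash
python3 - <<'E'
from h import *
goto([.5415,.380,.2],176)
c,f=wrist("lp");H,S,V=masks(f)
for k in blobs((S<70)&(V>110),400,1e5): print("W",k.mean(0).round(),rect(c,k,.008))
E
```

```text
d [0.093 2.049 0.042] turn 2.771 (79.4 deg) norm/.25=8.2 now [ 0.5228 -0.0299  0.1916] [-1.798e+02 -1.000e-01  9.660e+01] q6 -21 t 7.8
W [191. 352.] ((441.0744323730469, -265.0841979980469), (54.68010330200195, 52.62770462036133), -86.93686556816101)
W [514. 180.] ((784.72021484375, -19.156578063964844), (125.68082427978516, 52.23247528076172), -80.78453254699707)
W [275. 172.] ((520.1929321289062, -30.29449462890625), (180.607666015625, 34.36344909667969), -83.33010053634644)
W [365. 167.] ((613.20068359375, -19.166213989257812), (201.6515655517578, 150.73548889160156), -83.30150127410889)
```

View pics/w_lp.png

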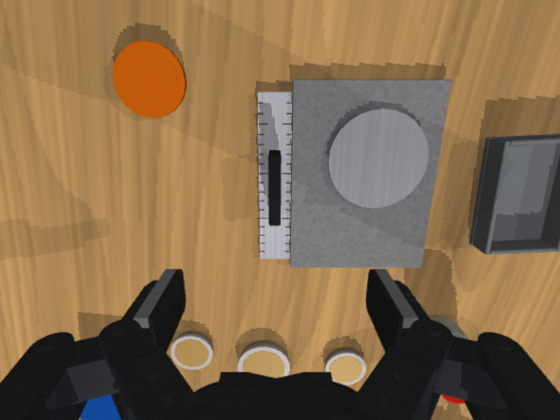

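The wrist view shows the long rule flush with the board edge, with no visible gap, and centred. On to the short rule.

Call:
jog_arm --series '[[[0.01,0.2,0],[0,0,0.28],1],[[0.01,0.2,0],[0,0,0.28],1],[[0.01,0.2,0],[0,0,0.28],1],[[0.01,0.2,0],[0,0,0.28],1],[[0.01,0.2,0.02],[0,0,0.28],1]]'

```text
t: 8.3
eef_pos: [0.5321, 0.1712, 0.1941]
ee_rot: [-179.8, -0.2, 137.0]
force: [0.2, 0.6, 0.2]
finger_gap: 1.0
finger_force: 0.0
```

Call:
jog_arm --series '[[[0.01,0.2,0.02],[0,0,0.28],1],[[0.01,0.2,0],[0,0,0.28],1],[[0.01,0.2,0],[0,0,0.28],1],[[0.01,0.2,0],[0,0,0.28],1],[[0,0.2,0],[0,0,0.25],1]]'

```text
t: 8.8
eef_pos: [0.5408, 0.371, 0.1983]
ee_rot: [-179.9, -0.2, 176.3]
force: [1.0, -0.0, 0.3]
finger_gap: 1.0
finger_force: 0.0
```

```bash
python3 - <<'E'
from h import *
c,f=wrist("short");H,S,V=masks(f)
for k in blobs((S<70)&(V>110),300,1e5): print("W",k.mean(0).round(),rect(c,k,.008))
for k in blobs((V<60),300,1e5): print("B",k.mean(0).round(),rect(c,k,.045))
goto([.5415,.380,.2],176)
E
```

```text
W [183. 364.] ((781.400146484375, 236.27931213378906), (57.54523468017578, 26.370586395263672), 20.085981369018555)
W [181. 260.] ((630.31591796875, 252.5136260986328), (68.36537170410156, 63.32845687866211), 62.51709747314453)
W [ 14. 266.] ((620.8486328125, 71.99100494384766), (155.8621826171875, 60.666290283203125), -18.99713897705078)
W [173. 181.] ((532.6742553710938, 260.3838806152344), (53.47107696533203, 52.89773178100586), 38.280921936035156)
W [289. 177.] ((537.0067749023438, 383.58477783203125), (120.19889831542969, 33.69313049316406), -3.7990951538085938)
W [143.  76.] ((428.05389404296875, 248.5139923095703), (68.27821350097656, 67.88137817382812), 38.3779296875)
B [269. 365.] ((731.9871215820312, 361.8111572265625), (704.9212646484375, 212.2698516845703), 86.56144714355469)
B [ 28. 243.] ((584.3748168945312, 115.09967803955078), (132.23085021972656, 7.858902454376221), 6.672143459320068)
B [288. 183.] ((533.9773559570312, 383.6264953613281), (71.85823822021484, 11.324007034301758), -3.1970367431640625)
B [537. 218.] ((568.296630859375, 604.756591796875), (305.32073974609375, 78.52323150634766), 12.104534149169922)
B [47. 36.] ((396.6170959472656, 189.28176879882812), (62.94821548461914, 59.15195083618164), 3.2261667251586914)
d [0.008 0.018 0.008] turn -0.024 (-0.7 deg) norm/.25=0.1 now [0.5398 0.3763 0.1983] [179.9  -0.2 176.7] q6 -61 t 8.8
```

Call:
jog_arm --series '[[[-0.016,0.036,-0.15],[0,0,-0.012],1],[[0,0,-0.22],[0,0,0],1],[[0,0,-0.22],[0,0,0],1],[[0,0,-0.18],[0,0,0],1],[[0,0,-0.1],[0,0,0],1]]'

```text
t: 9.35
eef_pos: [0.5344, 0.375, 0.0201]
ee_rot: [-179.7, -0.5, 175.6]
force: [-0.4, 0.2, 0.5]
finger_gap: 1.0
finger_force: 0.0
```

Call:
jog_arm --series '[[[0,0,0],[0,0,0],0.6],[[0,0,0],[0,0,0],0],[[0,0,0],[0,0,0],0],[[0,0,0],[0,0,0],0],[[0,0,0],[0,0,0],0]]'

```text
t: 9.85
eef_pos: [0.5396, 0.3777, 0.0292]
ee_rot: [179.9, 0.2, 175.6]
force: [0.0, 0.6, -0.1]
finger_gap: 0.143
finger_force: 0.2
```

Call:
jog_arm --series '[[[0,0,0],[0,0,0],0],[[0,0,0],[0,0,0],0],[[0,0,0.1],[0,0,0],0],[[0,0,0.2],[0,0,0],0],[[0,0,0.2],[0,0,0],0]]'

```text
t: 10.35
eef_pos: [0.537, 0.3762, 0.1261]
ee_rot: [-179.9, -0.2, 175.6]
force: [-0.2, 0.0, -0.4]
finger_gap: 0.131
finger_force: 39.3
```

```bash
python3 - <<'E'
from h import *
goto([.5974,.1060,.12],186.6)
E
```

```text
d [ 0.302 -1.351 -0.031] turn 0.383 (11.0 deg) norm/.25=5.5 now [0.537  0.3762 0.1261] [-179.9   -0.2  175.6] q6 -59 t 10.3
```

Call:
jog_arm --series '[[[0.043,-0.15,0],[0,0,0.06],0],[[0.043,-0.2,0],[0,0,0.06],0],[[0.043,-0.2,0],[0,0,0.06],0],[[0.043,-0.2,0],[0,0,0.06],0],[[0.043,-0.2,0],[0,0,0.06],0]]'

```text
t: 10.85
eef_pos: [0.5809, 0.1854, 0.1265]
ee_rot: [-180.0, -0.1, -175.7]
force: [1.1, 0.1, -1.3]
finger_gap: 0.131
finger_force: 39.4
```

Call:
jog_arm --series '[[[0.043,-0.2,0],[0,0,0.06],0],[[0.043,-0.17,0],[0,0,0.023],0],[[0,0,0],[0,0,0],0],[[0,0,-0.1],[0,0,0],0],[[0,0,0],[0,0,0],0]]'

```text
t: 11.35
eef_pos: [0.5961, 0.1131, 0.104]
ee_rot: [179.9, -0.4, -173.4]
force: [-0.4, -0.3, -1.5]
finger_gap: 0.129
finger_force: 39.4
```

```bash
python3 - <<'E'
from h import *
goto([.5974,.1060,.028],186.6);print(ctrl.get_obs()["finger_force"])
c,f=wrist("sp");H,S,V=masks(f)
for k in blobs((S<70)&(V>110),300,1e5): print("W",k.mean(0).round(),rect(c,k,.008+.07))
E
```

```text
d [ 0.007 -0.035 -0.38 ] turn 0.001 (0.0 deg) norm/.25=1.5 now [0.5961 0.1131 0.104 ] [ 179.9   -0.4 -173.4] q6 -95 t 11.3
39.37471389770508
W [438. 267.] ((597.3641357421875, 210.83106994628906), (49.868534088134766, 49.0301399230957), -77.65807151794434)
W [273. 199.] ((569.3994140625, 109.66937255859375), (71.46392822265625, 35.24128341674805), 6.765152454376221)
W [485. 151.] ((526.6404418945312, 216.5286102294922), (38.251548767089844, 37.40226364135742), -83.34744358062744)
W [110. 153.] ((571.9862670898438, 14.2794189453125), (142.73861694335938, 131.1107177734375), -83.36539888381958)
W [509.  27.] ((467.6741027832031, 208.05148315429688), (46.560279846191406, 18.922754287719727), -87.00726175308228)
```

Call:
jog_arm --series '[[[0.006,-0.02,-0.15],[0,0,0],0],[[0,0,-0.15],[0,0,0],0],[[0,0,-0.07],[0,0,0],0],[[0,0,0],[0,0,0],0],[[0,0,0],[0,0,0],0]]'

```text
t: 11.9
eef_pos: [0.6005, 0.1095, 0.0343]
ee_rot: [-180.0, 0.0, -173.4]
force: [-0.1, 0.2, -1.5]
finger_gap: 0.132
finger_force: 39.4
```

Call:
jog_arm --series '[[[0,0,-0.01],[0,0,0],0],[[0,0,0],[0,0,0],0],[[0,0,-0.01],[0,0,0],0],[[0,0,0],[0,0,0],0],[[0,0,0],[0,0,0],0]]'

```text
t: 12.4
eef_pos: [0.5999, 0.109, 0.0294]
ee_rot: [-180.0, 0.0, -173.4]
force: [0.8, -0.7, -1.6]
finger_gap: 0.128
finger_force: 39.4
```

Call:
jog_arm --series '[[[-0.012,0,-0.01],[0,0,0],0],[[0,0,0],[0,0,0],0],[[0.002,-0.02,0],[0,0,0],0],[[0.002,-0.02,0],[0,0,0],0],[[0,0,0],[0,0,0],0]]'

```text
t: 12.9
eef_pos: [0.5997, 0.1015, 0.0292]
ee_rot: [179.9, 0.2, -173.4]
force: [0.5, 2.8, 6.3]
finger_gap: 0.132
finger_force: 40.4
```

Call:
jog_arm --series '[[[0.001,-0.01,0],[0,0,0],0],[[0,-0.01,0],[0,0,0],0],[[0,0,0],[0,0,0],0],[[0,0,0],[0,0,0],0],[[0,0,0],[0,0,0],0]]'

```text
t: 13.4
eef_pos: [0.5999, 0.0979, 0.0292]
ee_rot: [179.9, 0.2, -173.4]
force: [-0.3, 2.6, 7.2]
finger_gap: 0.134
finger_force: 40.5
```

Call:
jog_arm --series '[[[-0.007,-0.01,0],[0,0,0],0],[[0,0,0],[0,0,0],0],[[0,-0.01,0],[0,0,0],0],[[0,0,0],[0,0,0],0],[[0,0,0],[0,0,0],0]]'

```text
t: 13.9
eef_pos: [0.5998, 0.0973, 0.0295]
ee_rot: [179.6, 0.5, -173.6]
force: [3.9, 14.1, 4.7]
finger_gap: 0.13
finger_force: 40.5
```

Call:
jog_arm --series '[[[0,-0.008,0],[0,0,0],0],[[0,0,0],[0,0,0],0],[[0,0,0],[0,0,0],0],[[0,0,0],[0,0,0],0],[[0,0,0],[0,0,0],0]]'

```text
t: 14.4
eef_pos: [0.5998, 0.0971, 0.0297]
ee_rot: [179.4, 0.5, -173.6]
force: [3.5, 17.3, 4.2]
finger_gap: 0.127
finger_force: 40.8
```

Call:
jog_arm --series '[[[0,0.01,0],[0,0,0],0],[[0,0,0],[0,0,0],0.4],[[0,0,0],[0,0,0],0.4],[[0,0,0],[0,0,0],0.4],[[0,0,0.1],[0,0,0],0.4]]'

```text
t: 14.9
eef_pos: [0.5939, 0.0928, 0.0438]
ee_rot: [180.0, -0.5, -173.4]
force: [-0.0, 0.1, -0.3]
finger_gap: 0.397
finger_force: 0.0
```

Call:
jog_arm --series '[[[0,0,0.25],[0,0,0],0.5],[[0,0,0.25],[0,0,0],1],[[0,0,0.2],[0,0,0],1],[[0,0,0],[0,0,0],1],[[0,0,0],[0,0,0],1]]'

```text
t: 15.4
eef_pos: [0.5975, 0.0928, 0.1884]
ee_rot: [-180.0, 0.1, -173.4]
force: [-1.0, 0.7, -0.8]
finger_gap: 0.998
finger_force: 0.0
```

```bash
python3 - <<'E'
from h import *
goto([.6303,.252,.15],180)
c,f=wrist("sp2");H,S,V=masks(f)
for k in blobs((S<70)&(V>110),300,1e5): print("W",k.mean(0).round(),rect(c,k,.008))
E
```

```text
d [ 0.164  0.796 -0.192] turn -0.229 (-6.6 deg) norm/.25=3.3 now [0.5975 0.0928 0.1884] [-1.800e+02  1.000e-01 -1.734e+02] q6 -97 t 15.4
W [354. 338.] ((772.107421875, 218.28562927246094), (75.24225616455078, 69.466796875), 88.08625793457031)
W [201. 314.] ((768.2836303710938, 21.136404037475586), (43.48761749267578, 34.95351791381836), 84.45221710205078)
W [419. 228.] ((630.6585693359375, 254.8321533203125), (70.12974548339844, 67.5645980834961), -83.32947111129761)
W [277. 180.] ((596.55126953125, 97.63262939453125), (120.05624389648438, 33.751075744628906), 6.66611909866333)
W [452. 138.] ((531.843017578125, 262.04638671875), (55.188838958740234, 54.07765197753906), -71.65517044067383)
W [168. 156.] ((595.9716796875, -21.940597534179688), (201.29544067382812, 185.7207794189453), -83.33051824569702)
W [474.  32.] ((436.50054931640625, 252.77984619140625), (70.6910629272461, 48.83231735229492), -83.36788558959961)
```

View pics/w_sp2.png

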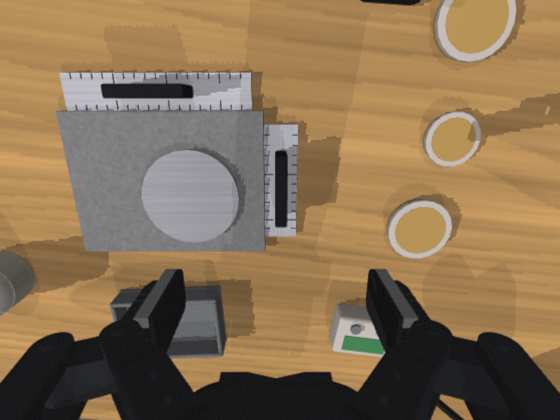

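The wrist view shows both rules flush with the board and centred on their edges; the short rule is at (280,180) and the long rule at (155,90). Next are the dishes, starting with the large one at (0.630,0.2525).

Call:
jog_arm --series '[[[0.041,0.2,0],[0,0,-0.1],1],[[0.041,0.2,-0.05],[0,0,-0.13],1],[[0.041,0.2,-0.1],[0,0,0],1],[[0.041,0.196,-0.15],[0,0,0],1],[[0,0,-0.2],[0,0,0],1]]'

```text
t: 15.95
eef_pos: [0.6299, 0.2567, 0.0855]
ee_rot: [179.9, 0.0, -179.8]
force: [-0.5, -0.7, -0.7]
finger_gap: 1.002
finger_force: 0.0
```

Call:
jog_arm --series '[[[0,0,0],[0,0,0],1],[[0,0,0],[0,0,0],1],[[0,0,0],[0,0,0],1],[[0,0,0],[0,0,0],1],[[0,0,0],[0,0,0],1]]'

```text
t: 16.45
eef_pos: [0.6312, 0.2522, 0.0898]
ee_rot: [180.0, 0.2, 180.0]
force: [0.4, 0.5, 0.6]
finger_gap: 1.0
finger_force: 0.0
```

```bash
python3 - <<'E'
from h import *
goto([.6303,.2525,-.003],180)
c,f=wrist("C");H,S,V=masks(f)
for k in blobs((S<75)&(V>110),300,1e5):
    ce,r=circ(cast(c,k,.014)); print("W",k.mean(0).round(),rect(c,k,.014),ce.round(4),r.round(4))
E
```

```text
d [-0.005  0.002 -0.464] turn 0.002 (0.0 deg) norm/.25=1.9 now [0.6312 0.2522 0.0898] [180.    0.2 180. ] q6 -77 t 16.4
W [230. 365.] ((775.7310791015625, 214.40145874023438), (72.91374969482422, 46.260101318359375), 87.28810119628906) [0.7747 0.2124] 0.029
W [277. 215.] ((629.5059814453125, 253.34649658203125), (67.035888671875, 66.72792053222656), 0.03295856714248657) [0.6292 0.2531] 0.0334
W [ 22. 227.] ((637.928955078125, 74.21064758300781), (98.9299545288086, 50.03382110595703), -15.611923217773438) [0.6376 0.059 ] 0.033
W [ 64. 160.] ((595.5555419921875, 102.0684585571289), (117.06504821777344, 32.767574310302734), 6.704953193664551) [0.5977 0.0805] 0.0471
W [290.  71.] ((532.1771240234375, 261.3266906738281), (52.60431671142578, 52.37153244018555), -1.4975357055664062) [0.5321 0.2612] 0.0262
```

Call:
jog_arm --series '[[[-0.009,0.004,-0.15],[0,0,0],1],[[0,0,-0.2],[0,0,0],1],[[0,0,-0.1],[0,0,0],1],[[0,0,0],[0,0,0],1],[[0,0,0],[0,0,0],1]]'

```text
t: 17.0
eef_pos: [0.6287, 0.2534, -0.0018]
ee_rot: [180.0, 0.0, 180.0]
force: [-0.1, -0.5, 0.5]
finger_gap: 1.003
finger_force: 0.0
```

Call:
jog_arm --series '[[[0,0,0],[0,0,0],0.6],[[0,0,0],[0,0,0],0.6],[[0,0,0],[0,0,0],0.6],[[0,0,0],[0,0,0],0.6],[[0,0,0],[0,0,0],0.6]]' --newtons 30

```text
t: 17.5
eef_pos: [0.6304, 0.2539, 0.0005]
ee_rot: [179.9, 0.3, -180.0]
force: [-0.5, -0.8, 6.0]
finger_gap: 0.773
finger_force: 34.0
```

Call:
jog_arm --series '[[[0,0,0.1],[0,0,0],0.6],[[0,0,0.2],[0,0,0],0.6],[[0,-0.1,0.15],[0,0,0],0.6],[[-0.01,-0.2,0],[0,0,0],0.6],[[-0.01,-0.2,0],[0,0,0],0.6]]'

```text
t: 18.0
eef_pos: [0.6252, 0.1531, 0.0899]
ee_rot: [180.0, 0.3, -179.9]
force: [-0.3, -0.7, -1.0]
finger_gap: 0.778
finger_force: 33.8
```

Call:
jog_arm --series '[[[-0.01,-0.2,0],[0,0,0],0.6],[[-0.01,-0.2,0],[0,0,0],0.6],[[-0.01,-0.2,0],[0,0,0],0.6],[[0,-0.14,0],[0,0,0],0.6],[[0,0,-0.1],[0,0,0],0.6]]'

```text
t: 18.5
eef_pos: [0.621, 0.0013, 0.071]
ee_rot: [-179.9, 0.5, 179.8]
force: [0.9, 0.7, 1.7]
finger_gap: 0.778
finger_force: 33.8
```

Call:
jog_arm --series '[[[0,0,0],[0,0,0],0.6],[[0,0,0],[0,0,0],0.6],[[0,0,0],[0,0,0],0.6],[[0,0,0],[0,0,0],0.6],[[0,0,0],[0,0,0],0.6]]'

```text
t: 19.0
eef_pos: [0.6186, 0.0059, 0.0681]
ee_rot: [-180.0, 0.1, -179.9]
force: [0.2, -0.1, -0.9]
finger_gap: 0.779
finger_force: 33.8
```

```bash
python3 - <<'E'
from h import *
goto([.621,.0057,.019],180)
c,f=wrist("Cp");H,S,V=masks(f)
v=V[(S<60)&(V>100)];print(np.histogram(v,20))
E
```

```text
d [ 0.012 -0.001 -0.245] turn -0.002 (-0.1 deg) norm/.25=1.0 now [0.6186 0.0059 0.0681] [-1.800e+02  1.000e-01 -1.799e+02] q6 -99 t 19.0
(array([ 3509,  1530,   937,  2688,  6087,  9971,  6247, 13374,  6031,
        1260,  1472,  2909,   865,  3282,  1796,   952,  2444,  4074,
        3060,   407]), array([101.  , 107.45, 113.9 , 120.35, 126.8 , 133.25, 139.7 , 146.15,
       152.6 , 159.05, 165.5 , 171.95, 178.4 , 184.85, 191.3 , 197.75,
       204.2 , 210.65, 217.1 , 223.55, 230.  ]))
```

View pics/w_Cp.png

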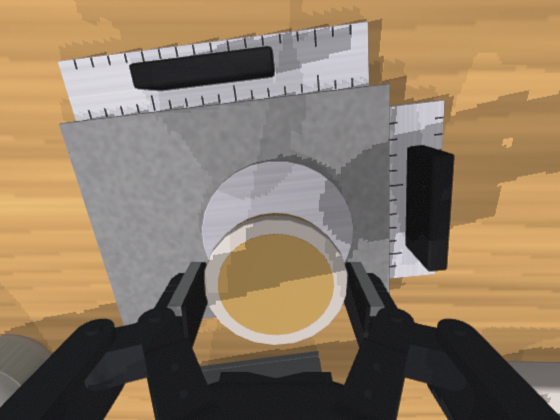

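The dish is held level above the plate. In the wrist view the plate's rim runs through (202,232), (277,160) and (353,232).

```bash
python3 - <<'E'
from h import *
c=ctrl.get_calibration("wrist");f=cv2.imread("pics/w_Cp.png")
g=cv2.cvtColor(f,cv2.COLOR_BGR2GRAY).astype(float);K0=np.array([.6205,.0057])
g=cv2.GaussianBlur(g,(0,0),1)
P=[]
for a in np.radians(np.arange(100,261,4)):   # arc away from camera-side (x smaller)
    rr=np.arange(.044,.056,.0005);w=np.c_[K0[0]+rr*np.cos(a),K0[1]+rr*np.sin(a),rr*0+.018]
    u=proj(c,w).astype(np.float32);s=cv2.remap(g.astype(np.float32),u[:,0].reshape(1,-1),u[:,1].reshape(1,-1),1)[0]
    d=np.diff(s);i=d.argmin()
    if d[i]<-3:P.append(K0+rr[i]*np.array([np.cos(a),np.sin(a)]))
P=np.array(P)
for _ in range(3):
    ce,r=circ(P);e=np.abs(np.linalg.norm(P-ce,axis=1)-r);P=P[e<max(2*np.median(e),5e-4)]
print(len(P),ce,r)
E
```

```text
41 [0.62003776 0.00645017] 0.049196694481445244
```

Call:
jog_arm --series '[[[0.009,0,-0.1],[0,0,0],0.6],[[0,0,-0.1],[0,0,0],0.6],[[0,0,-0.04],[0,0,0],0.6],[[0,0,0],[0,0,0],0.6],[[0,0,0],[0,0,0],0.6]]'

```text
t: 19.55
eef_pos: [0.6204, 0.0054, 0.0198]
ee_rot: [-180.0, 0.0, -180.0]
force: [0.4, 0.4, -0.3]
finger_gap: 0.774
finger_force: 36.6
```

Lower until it touches, release, rise, and go to A.

Call:
jog_arm --series '[[[0,0,-0.005],[0,0,0],0.6],[[0,0,0],[0,0,0],0.6],[[0,0,0],[0,0,0],1],[[0,0,0],[0,0,0],1],[[0,0,0],[0,0,0],1]]'

```text
t: 20.05
eef_pos: [0.6201, 0.0053, 0.0186]
ee_rot: [-180.0, 0.0, -180.0]
force: [0.4, -0.1, 0.7]
finger_gap: 1.001
finger_force: 0.0
```

Call:
jog_arm --series '[[[0,0,0.15],[0,0,0],1],[[0,0,0.25],[0,0,0],1],[[0,0,0.2],[0,0,0],1],[[0,0,0],[0,0,0],1],[[0,0,0],[0,0,0],1]]'

```text
t: 20.55
eef_pos: [0.6208, 0.0053, 0.1401]
ee_rot: [-180.0, 0.2, -180.0]
force: [0.6, -0.5, -1.2]
finger_gap: 1.003
finger_force: 0.0
```

```bash
cat >> h.py <<'E'
def discs(c,f,z,near=None,lo=300):
    H,S,V=masks(f)
    for k in blobs((S<85)&(V>165),lo,1e5):
        ce,r=circ(cast(c,k,z))
        if near is None or np.linalg.norm(ce-near)<.05: print("disc",k.mean(0).round(),ce.round(4),r.round(4))
E
python3 - <<'E'
from h import *
goto([.4285,.249,.09],180)
c,f=wrist("s1");discs(c,f,.032)
E
```

```text
d [-0.962  1.219 -0.251] turn -0.001 (-0.0 deg) norm/.25=6.3 now [0.6208 0.0053 0.1401] [-180.     0.2 -180. ] q6 -99 t 20.6
disc [494. 330.] [0.7577 0.2139] 0.0263
disc [261. 199.] [ 0.6197 -0.0015] 0.0367
disc [376. 165.] [0.5885 0.1207] 0.0515
disc [229.  84.] [ 0.4802 -0.0304] 0.0708
```

```bash
cat >> h.py <<'E'
def inner(c,f,z,near=None,rad=.05):
    H,S,V=masks(f)
    cs,hi=cv2.findContours(((S<85)&(V>100)).astype(np.uint8),cv2.RETR_CCOMP,cv2.CHAIN_APPROX_NONE)
    for k,h in zip(cs,hi[0]):
        if h[3]<0 or cv2.contourArea(k)<200: continue
        ce,r=circ(cast(c,k[:,0],z))
        if r<.04 and (near is None or np.linalg.norm(ce-near)<rad): print("inner",k[:,0].mean(0).round(),ce.round(4),r.round(4))
E
python3 - <<'E'
from h import *
c=ctrl.get_calibration("wrist");f=cv2.imread("pics/w_s1.png")[:,:,::-1].copy();inner(c,f,.032)
for n in("scene","side"):
    c=ctrl.get_calibration(n);f=ctrl.grab_frame(n);cv2.imwrite(f"pics/{n}2.png",f[:,:,::-1]);print(n);inner(c,f,.032,[.62,.006])
E
```

```text
inner [276. 203.] [0.6174 0.0053] 0.027
inner [227.  73.] [ 0.5203 -0.0312] 0.0244
scene
inner [292. 232.] [0.6205 0.0054] 0.0263
side
inner [265. 212.] [0.6196 0.0036] 0.0277
```

Call:
jog_arm --series '[[[-0.08,0.11,0],[0,0,-0.29],1],[[-0.1,0.12,0],[0,0,-0.29],1],[[-0.1,0.12,0],[0,0,-0.29],1],[[-0.1,0.12,0],[0,0,-0.29],1],[[-0.1,0.12,0],[0,0,-0.29],1]]'

```text
t: 21.2
eef_pos: [0.5218, 0.1241, 0.1362]
ee_rot: [-179.8, -0.2, 138.1]
force: [-0.7, 0.7, 0.8]
finger_gap: 1.001
finger_force: 0.0
```

Call:
jog_arm --series '[[[-0.1,0.12,0],[0,0,-0.29],1],[[-0.1,0.12,0],[0,0,-0.29],1],[[-0.1,0.12,0],[0,0,-0.29],1],[[-0.1,0.12,0],[0,0,-0.29],1],[[-0.08,0.15,0],[0,0,-0.29],1]]'

```text
t: 21.7
eef_pos: [0.4256, 0.2495, 0.1363]
ee_rot: [-179.8, 0.1, 96.6]
force: [0.6, 1.2, 0.2]
finger_gap: 0.998
finger_force: 0.0
```

Call:
jog_arm --series '[[[0,0,0],[0,0,-0.24],1],[[0,0,-0.1],[0,0,0],1],[[0,0,0],[0,0,0],1],[[0,0,0],[0,0,0],1],[[0,0,0],[0,0,0],1]]'

```text
t: 22.2
eef_pos: [0.4281, 0.2492, 0.1183]
ee_rot: [-180.0, 0.0, 90.0]
force: [0.2, 0.7, -0.2]
finger_gap: 0.999
finger_force: 0.0
```

```bash
python3 - <<'E'
from h import *
goto([.4285,.249,.003],90)
c,f=wrist("A");discs(c,f,.014);inner(c,f,.014)
E
```

```text
d [ 0.002 -0.001 -0.576] turn -0.001 (-0.0 deg) norm/.25=2.3 now [0.4281 0.2492 0.1183] [-180.    0.   90.] q6 18 t 22.2
disc [277. 203.] [0.4287 0.2503] 0.033
disc [405. 190.] [0.5313 0.262 ] 0.0257
disc [25. 86.] [0.2395 0.338 ] 0.041
inner [277. 203.] [0.4285 0.2502] 0.0273
inner [405. 190.] [0.5312 0.2621] 0.0216
```

View pics/w_A.png

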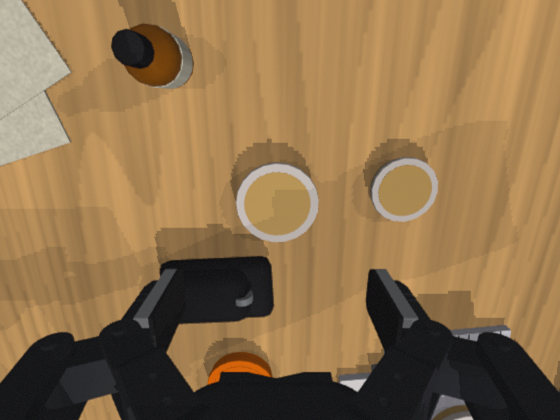

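Dish A is at pixel (277,203), centred between the fingers and clear of the mouse and bottle.

Call:
jog_arm --series '[[[0,0.005,-0.15],[0,0,0],1],[[0,0,-0.2],[0,0,0],1],[[0,0,-0.15],[0,0,0],1],[[0,0,-0.08],[0,0,0],1],[[0,0,0],[0,0,0],1]]'

```text
t: 22.75
eef_pos: [0.4263, 0.2495, 0.0002]
ee_rot: [-179.7, 0.1, 90.0]
force: [-0.1, -0.6, -0.3]
finger_gap: 0.999
finger_force: 0.0
```

Call:
jog_arm --series '[[[0,0,0],[0,0,0],0.6],[[0,0,0],[0,0,0],0.6],[[0,0,0],[0,0,0],0.6],[[0,0,0],[0,0,0],0.6],[[0,0,0],[0,0,0],0.6]]'

```text
t: 23.25
eef_pos: [0.4298, 0.2509, 0.0043]
ee_rot: [179.8, -0.1, 90.1]
force: [0.3, -0.3, 6.5]
finger_gap: 0.767
finger_force: 34.1
```

Call:
jog_arm --series '[[[0,0,0.1],[0,0,0],0.6],[[0,0,0.2],[0,0,0],0.6],[[0,0,0.2],[0,0,0],0.6],[[0,0,0],[0,0,0],0.6],[[0,0,0],[0,0,0],0.6]]'

```text
t: 23.75
eef_pos: [0.4284, 0.2506, 0.1035]
ee_rot: [179.9, -0.0, 90.1]
force: [0.2, -0.3, -0.5]
finger_gap: 0.767
finger_force: 33.7
```

```bash
python3 - <<'E'
from h import *
goto([.6205,.0055,.1],90)
E
```

```text
d [ 0.96  -1.226 -0.017] turn -0.002 (-0.1 deg) norm/.25=6.2 now [0.4284 0.2506 0.1035] [179.9  -0.   90.1] q6 19 t 23.8
```

Call:
jog_arm --series '[[[0.08,-0.1,0],[0,0,0],0.6],[[0.13,-0.17,0],[0,0,0],0.6],[[0.15,-0.19,0],[0,0,0],0.6],[[0.15,-0.19,0],[0,0,0],0.6],[[0.15,-0.19,0],[0,0,0],0.6]]'

```text
t: 24.25
eef_pos: [0.5591, 0.0809, 0.0998]
ee_rot: [-179.7, -0.0, 90.1]
force: [1.0, 1.3, -0.3]
finger_gap: 0.771
finger_force: 33.7
```

Call:
jog_arm --series '[[[0.15,-0.19,0],[0,0,0],0.6],[[0.15,-0.19,0],[0,0,0],0.6],[[0,0,-0.15],[0,0,0],0.6],[[0,0,-0.1],[0,0,0],0.6],[[0,0,0],[0,0,0],0.6]]'

```text
t: 24.75
eef_pos: [0.6153, 0.0065, 0.0459]
ee_rot: [-179.3, -0.1, 90.0]
force: [-0.8, -0.2, -1.0]
finger_gap: 0.766
finger_force: 33.7
```

Call:
jog_arm --series '[[[0,0,0],[0,0,0],0.6],[[0,0,0],[0,0,0],0.6],[[0,0,0],[0,0,0],0.6],[[0,0,0],[0,0,0],0.6],[[0,0,0],[0,0,0],0.6]]'

```text
t: 25.25
eef_pos: [0.6204, 0.0065, 0.0533]
ee_rot: [179.9, 0.0, 90.1]
force: [0.3, -0.3, 0.6]
finger_gap: 0.769
finger_force: 33.7
```

```bash
python3 - <<'E'
from h import *
goto([.6200,.0055,.037],90)
c,f=wrist("Ap");inner(c,f,.065)
E
```

```text
d [-0.002 -0.005 -0.081] turn -0.003 (-0.1 deg) norm/.25=0.3 now [0.6204 0.0065 0.0533] [179.9   0.   90.1] q6 -9 t 25.2
inner [496. 299.] [ 0.7255 -0.002 ] 0.0059
inner [275. 279.] [0.6196 0.0075] 0.0268
inner [205. 198.] [0.6016 0.0408] 0.0172
inner [224.  78.] [0.6004 0.0938] 0.0198
```

Call:
jog_arm --series '[[[-0.002,-0.007,-0.06],[0,0,0],0.6],[[0,0,-0.021],[0,0,0],0.6],[[0,0,0],[0,0,0],0.6],[[0,0,0],[0,0,0],0.6],[[0,0,0],[0,0,0],0.6]]'

```text
t: 25.8
eef_pos: [0.6191, 0.0049, 0.0361]
ee_rot: [-179.9, 0.0, 90.1]
force: [-1.7, -0.5, 4.6]
finger_gap: 0.77
finger_force: 37.8
```

Call:
jog_arm --series '[[[0,0,-0.004],[0,0,0],0.6],[[0,0,0],[0,0,0],0.6],[[0,0,0],[0,0,0],1],[[0,0,0],[0,0,0],1],[[0,0,0],[0,0,0],1]]'

```text
t: 26.3
eef_pos: [0.6194, 0.0051, 0.0347]
ee_rot: [-180.0, -0.0, 90.1]
force: [-0.8, 0.3, -0.1]
finger_gap: 0.999
finger_force: 0.0
```

Call:
jog_arm --series '[[[0,0,0.1],[0,0,0],1],[[0,0,0.25],[0,0,0],1],[[0,0,0.15],[0,0,0],1],[[0,0,0],[0,0,0],1],[[0,0,0],[0,0,0],1]]'

```text
t: 26.8
eef_pos: [0.6199, 0.005, 0.1359]
ee_rot: [179.9, 0.0, 90.1]
force: [0.7, 0.3, -1.0]
finger_gap: 0.999
finger_force: 0.0
```

```bash
python3 - <<'E'
from h import *
goto([.534,-.273,.12],180)
c,f=wrist("s2");inner(c,f,.046)
for n in("scene","side"):
    c=ctrl.get_calibration(n);f=ctrl.grab_frame(n);cv2.imwrite(f"pics/{n}3.png",f[:,:,::-1]);print(n);inner(c,f,.046,[.62,.006])
E
```

```text
d [-0.43 -1.39 -0.08] turn 3.140 (89.9 deg) norm/.25=5.8 now [0.6199 0.005  0.1359] [179.9   0.   90.1] q6 -9 t 26.8
inner [275. 211.] [0.6189 0.0044] 0.0273
inner [255. 142.] [0.6088 0.0442] 0.0333
inner [242.  83.] [0.5976 0.0941] 0.0227
scene
inner [291. 229.] [0.6194 0.0048] 0.0263
side
inner [265. 207.] [0.6186 0.0032] 0.0273
```

Call:
jog_arm --series '[[[-0.05,-0.15,0],[0,0,-0.26],1],[[-0.06,-0.2,0],[0,0,-0.26],1],[[-0.06,-0.2,0],[0,0,-0.26],1],[[-0.06,-0.2,0],[0,0,-0.26],1],[[-0.06,-0.2,0],[0,0,-0.26],1]]'

```text
t: 27.45
eef_pos: [0.56, -0.1859, 0.1333]
ee_rot: [-179.8, 0.0, 52.5]
force: [-0.2, 0.2, 0.2]
finger_gap: 1.001
finger_force: 0.0
```

Call:
jog_arm --series '[[[-0.06,-0.2,0],[0,0,-0.26],1],[[-0.08,-0.23,0],[0,0,0],1],[[0,0,-0.1],[0,0,0],1],[[0,0,0],[0,0,0],1],[[0,0,0],[0,0,0],1]]'

```text
t: 27.95
eef_pos: [0.5325, -0.27, 0.1134]
ee_rot: [-179.8, 0.0, 45.4]
force: [-0.7, 0.1, -0.5]
finger_gap: 0.999
finger_force: 0.0
```

```bash
python3 - <<'E'
from h import *
goto([.5335,-.272,.003],45)
c,f=wrist("E");inner(c,f,.014)
E
```

```text
d [ 0.005 -0.01  -0.552] turn -0.013 (-0.4 deg) norm/.25=2.2 now [ 0.5325 -0.27    0.1134] [-179.8    0.    45.4] q6 8 t 27.9
inner [280. 207.] [ 0.5342 -0.2731] 0.0273
inner [376. 103.] [ 0.6391 -0.2645] 0.0215
```

Call:
jog_arm --series '[[[0.007,-0.014,-0.15],[0,0,0],1],[[0,0,-0.2],[0,0,0],1],[[0,0,-0.15],[0,0,0],1],[[0,0,-0.06],[0,0,0],1],[[0,0,0],[0,0,0],1]]'

```text
t: 28.5
eef_pos: [0.5343, -0.2722, 0.0018]
ee_rot: [-179.8, 0.0, 45.5]
force: [-0.3, -0.0, 0.2]
finger_gap: 1.0
finger_force: 0.0
```

Call:
jog_arm --series '[[[0,0,0],[0,0,0],0.6],[[0,0,0],[0,0,0],0.6],[[0,0,0],[0,0,0],0.6],[[0,0,0],[0,0,0],0.6],[[0,0,0],[0,0,0],0.6]]'

```text
t: 29.0
eef_pos: [0.5369, -0.2748, 0.0063]
ee_rot: [179.7, -0.1, 45.4]
force: [1.4, 2.1, 6.2]
finger_gap: 0.762
finger_force: 32.9
```

Call:
jog_arm --series '[[[0,0,0.1],[0,0,0],0.6],[[0,0,0.2],[0,0,0],0.6],[[0,0,0.2],[0,0,0],0.6],[[0,0,0],[0,0,0],0.6],[[0,0,0],[0,0,0],0.6]]'

```text
t: 29.5
eef_pos: [0.5357, -0.2745, 0.1053]
ee_rot: [179.8, -0.0, 45.4]
force: [0.3, 1.0, -1.5]
finger_gap: 0.757
finger_force: 33.4
```

```bash
python3 - <<'E'
from h import *
goto([.6200,.0055,.1],45);print(ctrl.get_obs()["finger_force"])
E
```

```text
d [ 0.421  1.4   -0.027] turn -0.013 (-0.4 deg) norm/.25=5.8 now [ 0.5357 -0.2745  0.1053] [179.8  -0.   45.4] q6 8 t 29.5
33.373040556907654
```

Call:
jog_arm --series '[[[0.04,0.12,0],[0,0,0],0.6],[[0.06,0.21,0],[0,0,0],0.6],[[0.065,0.215,0],[0,0,0],0.6],[[0.065,0.215,0],[0,0,0],0.6],[[0.065,0.215,0],[0,0,0],0.6]]'

```text
t: 30.0
eef_pos: [0.5927, -0.0769, 0.1011]
ee_rot: [-179.8, 0.1, 45.3]
force: [0.4, 0.1, -0.0]
finger_gap: 0.756
finger_force: 33.4
```

Call:
jog_arm --series '[[[0.065,0.215,0],[0,0,0],0.6],[[0.06,0.21,0],[0,0,0],0.6],[[0,0,-0.1],[0,0,0],0.6],[[0,0,-0.06],[0,0,0],0.6],[[0,0,0],[0,0,0],0.6]]'

```text
t: 30.5
eef_pos: [0.6157, 0.0064, 0.0669]
ee_rot: [-179.6, 0.3, 45.4]
force: [-0.7, -0.4, -0.4]
finger_gap: 0.758
finger_force: 33.4
```

Call:
jog_arm --series '[[[0,0,0],[0,0,0],0.6],[[0,0,0],[0,0,0],0.6],[[0,0,0],[0,0,0],0.6],[[0,0,0],[0,0,0],0.6],[[0,0,0],[0,0,0],0.6]]'

```text
t: 31.0
eef_pos: [0.6193, 0.0058, 0.0719]
ee_rot: [180.0, -0.0, 45.3]
force: [-0.2, 0.4, 0.0]
finger_gap: 0.759
finger_force: 33.4
```

```bash
python3 - <<'E'
from h import *
goto([.6195,.005,.053],45)
o=ctrl.get_obs();c,f=wrist("Ep");inner(c,f,o["eef_pos"][2]-.0055+.014)
print(o["finger_gap"],o["finger_force"])
E
```

```text
d [ 0.001 -0.004 -0.095] turn -0.012 (-0.3 deg) norm/.25=0.4 now [0.6193 0.0058 0.0719] [180.   -0.   45.3] q6 36 t 31.0
inner [275. 276.] [0.619  0.0058] 0.0271
inner [187. 198.] [0.6219 0.0581] 0.0149
inner [137. 156.] [0.6174 0.0886] 0.0207
0.7588255534624574 33.38005185127258
```

Call:
jog_arm --series '[[[0,-0.005,-0.07],[0,0,0],0.6],[[0,0,-0.025],[0,0,0],0.6],[[0,0,0],[0,0,0],0.6],[[0,0,0],[0,0,0],0.6],[[0,0,0],[0,0,0],0.6]]'

```text
t: 31.55
eef_pos: [0.6185, 0.0053, 0.0521]
ee_rot: [-179.9, 0.0, 45.4]
force: [-1.1, -1.2, 3.6]
finger_gap: 0.757
finger_force: 43.4
```

Call:
jog_arm --series '[[[0,0,-0.005],[0,0,0],0.6],[[0,0,0],[0,0,0],0.6],[[0,0,0],[0,0,0],1],[[0,0,0],[0,0,0],1],[[0,0,0],[0,0,0],1]]'

```text
t: 32.05
eef_pos: [0.6187, 0.0052, 0.0507]
ee_rot: [-180.0, 0.0, 45.4]
force: [0.1, 0.4, -0.4]
finger_gap: 1.0
finger_force: 0.0
```

Call:
jog_arm --series '[[[0,0,0.1],[0,0,0],1],[[0,0,0.25],[0,0,0],1],[[0,0,0.15],[0,0,0],1],[[0,0,0],[0,0,0],1],[[0,0,0],[0,0,0],1]]'

```text
t: 32.55
eef_pos: [0.6193, 0.0051, 0.1519]
ee_rot: [179.9, -0.1, 45.4]
force: [-0.6, -0.5, -0.4]
finger_gap: 0.996
finger_force: 0.0
```

```bash
python3 - <<'E'
from h import *
goto([.6393,-.2645,.12],45)
c,f=wrist("s3");inner(c,f,.060)
for n in("scene","side"):
    c=ctrl.get_calibration(n);f=ctrl.grab_frame(n);cv2.imwrite(f"pics/{n}4.png",f[:,:,::-1]);print(n);inner(c,f,.060,[.62,.006])
a=cv2.imread("pics/scene4.png")[100:300,180:420];b=cv2.imread("pics/side4.png")[130:310,180:400]
cv2.imwrite("pics/v4.png",np.hstack([cv2.resize(a,(400,400)),cv2.resize(b,(400,400))]))
E
```

```text
d [ 0.1   -1.348 -0.16 ] turn -0.013 (-0.4 deg) norm/.25=5.4 now [0.6193 0.0051 0.1519] [ 1.799e+02 -1.000e-01  4.540e+01] q6 36 t 32.5
inner [505. 270.] [ 0.7257 -0.1736] 0.0147
inner [275. 210.] [0.6185 0.0048] 0.0273
inner [221. 161.] [0.6188 0.052 ] 0.0308
inner [176. 139.] [0.6048 0.0933] 0.024
scene
side
inner [265. 203.] [0.6181 0.0034] 0.0278
```

View pics/v4.png

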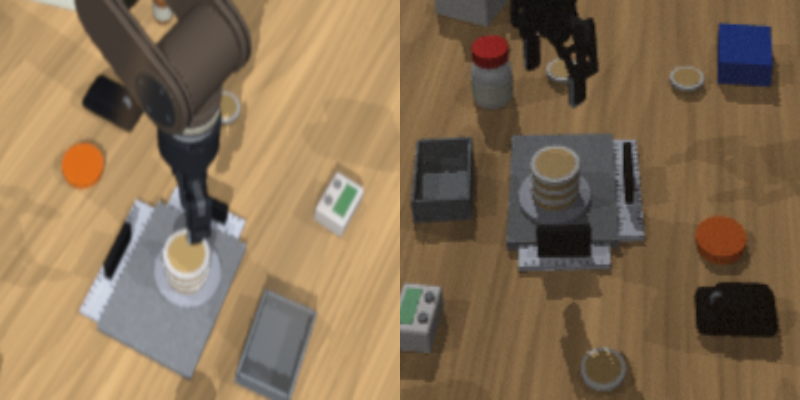

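The pile of three sits neatly on the plate and both rules are still in place. Small dish f is next.

Call:
jog_arm --series '[[[0.01,-0.15,0],[0,0,0],0.9],[[0.018,-0.24,0],[0,0,0],0.9],[[0.018,-0.24,0],[0,0,0],0.9],[[0.018,-0.24,0],[0,0,0],0.9],[[0.018,-0.24,0],[0,0,0],0.9]]'

```text
t: 33.2
eef_pos: [0.6343, -0.2181, 0.149]
ee_rot: [-179.8, 0.1, 45.4]
force: [1.4, 0.5, 0.6]
finger_gap: 0.901
finger_force: 0.0
```

Call:
jog_arm --series '[[[0.018,-0.235,0],[0,0,0],0.9],[[0,0,-0.2],[0,0,0],0.9],[[0,0,0],[0,0,0],0.9],[[0,0,0],[0,0,0],0.9],[[0,0,0],[0,0,0],0.9]]'

```text
t: 33.7
eef_pos: [0.6393, -0.2628, 0.1119]
ee_rot: [180.0, -0.0, 45.4]
force: [0.3, 0.8, 0.0]
finger_gap: 0.897
finger_force: 0.0
```

```bash
python3 - <<'E'
from h import *
goto([.6393,-.2645,.006],45)
c,f=wrist("f");inner(c,f,.012)
E
```

```text
d [-0.    -0.008 -0.529] turn -0.016 (-0.4 deg) norm/.25=2.1 now [ 0.6393 -0.2628  0.1119] [180.   -0.   45.4] q6 14 t 33.7
inner [278. 208.] [ 0.6397 -0.265 ] 0.0217
```

Call:
jog_arm --series '[[[0,-0.01,-0.15],[0,0,0],0.9],[[0,0,-0.2],[0,0,0],0.9],[[0,0,-0.13],[0,0,0],0.9],[[0,0,-0.05],[0,0,0],0.9],[[0,0,0],[0,0,0],0.9]]'

```text
t: 34.25
eef_pos: [0.6387, -0.2648, 0.0049]
ee_rot: [-179.9, 0.0, 45.4]
force: [-0.6, -0.6, -1.0]
finger_gap: 0.902
finger_force: 0.0
```

Call:
jog_arm --series '[[[0,0,0],[0,0,0],0.45],[[0,0,0],[0,0,0],0.45],[[0,0,0],[0,0,0],0.45],[[0,0,0],[0,0,0],0.45],[[0,0,0],[0,0,0],0.45]]'

```text
t: 34.75
eef_pos: [0.6411, -0.2664, 0.0108]
ee_rot: [179.8, -0.1, 45.4]
force: [-2.7, 3.0, 10.6]
finger_gap: 0.45
finger_force: 5.1
```

Call:
jog_arm --series '[[[0,0,0.1],[0,0,0],0.45],[[0,0,0.2],[0,0,0],0.45],[[0,0,0.2],[0,0,0],0.45],[[0,0,0.1],[0,0,0],0.45],[[0,0,0],[0,0,0],0.45]]'

```text
t: 35.25
eef_pos: [0.6422, -0.2678, 0.1333]
ee_rot: [179.3, -0.2, 45.4]
force: [0.7, -0.2, 1.1]
finger_gap: 0.449
finger_force: 0.0
```

```bash
python3 - <<'E'
from h import *
goto([.6195,.005,.12],45);print(ctrl.get_obs()["finger_force"])
E
```

```text
d [-0.114  1.364 -0.066] turn -0.013 (-0.4 deg) norm/.25=5.5 now [ 0.6422 -0.2678  0.1333] [179.3  -0.2  45.4] q6 14 t 35.2
0.0
```

```bash
python3 - <<'E'
from h import *
c,f=wrist("f2");inner(c,f,.012)
cv2.imwrite("pics/w_f2c.png",f[100:420,100:460,::-1])
E
```

```text
inner [273. 199.] [ 0.642  -0.2672] 0.0217
```

View pics/w_f2c.png

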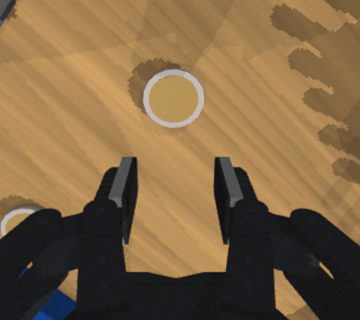

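The dish still lies flat at (0.642,-0.267), so the fingertips slid over its lid because they were too high. I'll retry lower.

Call:
jog_arm --series '[[[0.01,-0.01,-0.15],[0,0,0],0.9],[[0,0,-0.15],[0,0,0],0.9],[[0,0,-0.15],[0,0,0],0.9],[[0,0,-0.13],[0,0,0],0.9],[[0,0,-0.05],[0,0,0],0.9]]'

```text
t: 35.8
eef_pos: [0.6374, -0.2658, -0.0064]
ee_rot: [-179.5, 0.1, 45.4]
force: [-0.1, -0.1, -0.9]
finger_gap: 0.901
finger_force: 0.0
```

Call:
jog_arm --series '[[[0,0,-0.01],[0,0,0],0.9],[[0,0,0],[0,0,0],0.9],[[0,0,0],[0,0,0],0.9],[[0,0,0],[0,0,0],0.9],[[0,0,0],[0,0,0],0.9]]'

```text
t: 36.3
eef_pos: [0.6417, -0.2683, -0.0012]
ee_rot: [179.9, -0.0, 45.4]
force: [0.1, 0.9, -0.6]
finger_gap: 0.905
finger_force: 0.0
```

Call:
jog_arm --series '[[[0,0,0],[0,0,0],0.45],[[0,0,0],[0,0,0],0.45],[[0,0,0],[0,0,0],0.45],[[0,0,0],[0,0,0],0.45],[[0,0,0],[0,0,0],0.45]]'

```text
t: 36.8
eef_pos: [0.6414, -0.2681, -0.0019]
ee_rot: [179.9, -0.0, 45.4]
force: [-0.1, 0.2, 5.4]
finger_gap: 0.613
finger_force: 31.8
```

Call:
jog_arm --series '[[[0,0,0.1],[0,0,0],0.45],[[0,0,0.2],[0,0,0],0.45],[[0,0,0.2],[0,0,0],0.45],[[0,0.1,0.1],[0,0,0],0.45],[[-0.02,0.2,0],[0,0,0],0.45]]'

```text
t: 37.3
eef_pos: [0.6399, -0.211, 0.1241]
ee_rot: [179.4, -0.2, 45.2]
force: [-0.3, 0.7, -0.2]
finger_gap: 0.616
finger_force: 31.6
```

Call:
jog_arm --series '[[[-0.02,0.22,0],[0,0,0],0.45],[[-0.02,0.22,0],[0,0,0],0.45],[[-0.02,0.22,0],[0,0,0],0.45],[[-0.02,0.22,0],[0,0,0],0.45],[[-0.01,0.185,0],[0,0,0],0.45]]'

```text
t: 37.8
eef_pos: [0.618, 0.0075, 0.118]
ee_rot: [-180.0, -0.0, 45.4]
force: [-0.9, -0.3, -0.5]
finger_gap: 0.615
finger_force: 31.6
```

Call:
jog_arm --series '[[[0,0,-0.15],[0,0,0],0.45],[[0,0,-0.05],[0,0,0],0.45],[[0,0,0],[0,0,0],0.45],[[0,0,0],[0,0,0],0.45],[[0,0,0],[0,0,0],0.45]]'

```text
t: 38.3
eef_pos: [0.6199, 0.0041, 0.0786]
ee_rot: [179.9, -0.1, 45.3]
force: [-1.0, 0.4, -0.9]
finger_gap: 0.613
finger_force: 31.6
```

```bash
python3 - <<'E'
from h import *
goto([.6192,.005,.0595],45)
o=ctrl.get_obs();c,f=wrist("fp");inner(c,f,o["eef_pos"][2]+.014)
print(o["finger_gap"],o["finger_force"])
E
```

```text
d [-0.003  0.004 -0.096] turn -0.010 (-0.3 deg) norm/.25=0.4 now [0.6199 0.0041 0.0786] [ 1.799e+02 -1.000e-01  4.530e+01] q6 36 t 38.3
inner [275. 281.] [0.6206 0.0051] 0.0216
inner [271. 227.] [0.6315 0.0181] 0.0183
inner [191. 202.] [0.6206 0.0597] 0.012
inner [139. 153.] [0.6221 0.0861] 0.019
0.6127805894440188 31.61857545375824
```

Call:
jog_arm --series '[[[-0.008,0,-0.06],[0,0,0],0.45],[[0,0,-0.034],[0,0,0],0.45],[[0,0,0],[0,0,0],0.45],[[0,0,0],[0,0,0],0.45],[[0,0,0],[0,0,0],0.45]]'

```text
t: 38.85
eef_pos: [0.6172, 0.0052, 0.0583]
ee_rot: [-180.0, 0.0, 45.4]
force: [0.4, -0.2, -0.2]
finger_gap: 0.618
finger_force: 33.6
```

Call:
jog_arm --series '[[[0,0,-0.005],[0,0,0],0.45],[[0,0,0],[0,0,0],0.45],[[0,0,0],[0,0,0],0.9],[[0,0,0],[0,0,0],0.9],[[0,0,0],[0,0,0],0.9]]'

```text
t: 39.35
eef_pos: [0.6175, 0.0052, 0.0577]
ee_rot: [180.0, -0.0, 45.4]
force: [0.2, -0.2, -0.2]
finger_gap: 0.898
finger_force: 0.0
```

Call:
jog_arm --series '[[[0,0,0.1],[0,0,0],0.9],[[0,0,0.25],[0,0,0],0.9],[[0,0,0.15],[0,0,0],0.9],[[0,0,0],[0,0,0],0.9],[[0,0,0],[0,0,0],0.9]]'

```text
t: 39.85
eef_pos: [0.6178, 0.0051, 0.1586]
ee_rot: [179.9, -0.1, 45.4]
force: [-0.5, 1.1, -0.6]
finger_gap: 0.904
finger_force: 0.0
```

```bash
python3 - <<'E'
from h import *
goto([.441,-.262,.112],45)
c,f=wrist("s4");inner(c,f,.072)
for n in("scene","side"):
    c=ctrl.get_calibration(n);f=ctrl.grab_frame(n);cv2.imwrite(f"pics/{n}5.png",f[:,:,::-1]);print(n);inner(c,f,.072,[.62,.006]);inner(c,f,.012,[.44,-.26]);inner(c,f,.012,[.533,.26])
    if n=="scene":
        H,S,V=masks(f)
        for k in blobs((H>105)&(H<130)&(S>150),300,3000): print("box top",rect(c,k,.034))
E
```

```text
d [-0.884 -1.336 -0.233] turn -0.013 (-0.4 deg) norm/.25=6.5 now [0.6178 0.0051 0.1586] [ 1.799e+02 -1.000e-01  4.540e+01] q6 36 t 39.9
inner [275. 211.] [0.618  0.0062] 0.0217
inner [224. 162.] [0.6201 0.0502] 0.0305
inner [179. 138.] [0.6082 0.0912] 0.0225
scene
inner [166. 284.] [ 0.4419 -0.2616] 0.0206
box top ((358.37945556640625, -318.35589599609375), (98.99681091308594, 95.01809692382812), 89.21708679199219)
side
```

Call:
jog_arm --series '[[[-0.08,-0.12,0],[0,0,0],0.9],[[-0.13,-0.195,0],[0,0,0],0.9],[[-0.13,-0.195,0],[0,0,0],0.9],[[-0.13,-0.195,0],[0,0,0],0.9],[[-0.13,-0.195,0],[0,0,0],0.9]]'

```text
t: 40.5
eef_pos: [0.4953, -0.1755, 0.1557]
ee_rot: [-179.8, 0.0, 45.4]
force: [0.2, -0.5, 0.6]
finger_gap: 0.903
finger_force: 0.0
```

Call:
jog_arm --series '[[[-0.13,-0.195,0],[0,0,0],0.9],[[-0.13,-0.195,0],[0,0,0],0.9],[[-0.02,-0.045,-0.23],[0,0,0],0.9],[[0,0,0],[0,0,0],0.9],[[0,0,0],[0,0,0],0.9]]'

```text
t: 41.0
eef_pos: [0.4401, -0.2607, 0.1096]
ee_rot: [-179.7, -0.0, 45.3]
force: [0.3, 0.2, 0.3]
finger_gap: 0.897
finger_force: 0.0
```

Call:
jog_arm --series '[[[0,0,0],[0,0,0],0.9],[[0,0,0],[0,0,0],0.9],[[0,0,0],[0,0,0],0.9],[[0,0,0],[0,0,0],0.9],[[0,0,0],[0,0,0],0.9]]'

```text
t: 41.5
eef_pos: [0.4418, -0.2617, 0.1121]
ee_rot: [179.9, -0.0, 45.4]
force: [-0.2, -0.3, 0.7]
finger_gap: 0.9
finger_force: 0.0
```

```bash
python3 - <<'E'
from h import *
goto([.441,-.262,-.002],45)
c,f=wrist("d");inner(c,f,.012)
cv2.imwrite("pics/w_dc.png",f[100:420,60:500,::-1])
E
```

```text
d [-0.004 -0.002 -0.57 ] turn -0.014 (-0.4 deg) norm/.25=2.3 now [ 0.4418 -0.2617  0.1121] [179.9  -0.   45.4] q6 3 t 41.5
inner [275. 207.] [ 0.4411 -0.2621] 0.0217
```

View pics/w_dc.png

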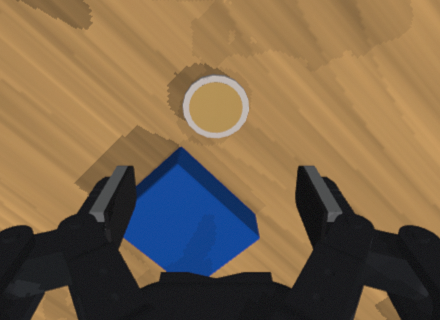

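The view shows dish d at (215,107) in the crop. The blue box corner is behind it and out of the fingers' way.

Call:
jog_arm --series '[[[-0.003,-0.002,-0.15],[0,0,0],0.9],[[0,0,-0.2],[0,0,0],0.9],[[0,0,-0.15],[0,0,0],0.9],[[0,0,-0.07],[0,0,0],0.9],[[0,0,0],[0,0,0],0.9]]'

```text
t: 42.05
eef_pos: [0.4394, -0.2611, -0.0044]
ee_rot: [-179.7, 0.0, 45.4]
force: [-0.6, 0.2, -0.1]
finger_gap: 0.904
finger_force: 0.0
```

Call:
jog_arm --series '[[[0,0,0],[0,0,0],0.9],[[0,0,0],[0,0,0],0.9],[[0,0,0],[0,0,0],0.45],[[0,0,0],[0,0,0],0.45],[[0,0,0],[0,0,0],0.45]]'

```text
t: 42.55
eef_pos: [0.4417, -0.263, -0.0008]
ee_rot: [179.9, -0.0, 45.4]
force: [-2.1, 0.8, 6.2]
finger_gap: 0.615
finger_force: 31.0
```

Call:
jog_arm --series '[[[0,0,0],[0,0,0],0.45],[[0,0,0],[0,0,0],0.45],[[0,0,0.1],[0,0,0],0.45],[[0,0,0.2],[0,0,0],0.45],[[0,0,0.2],[0,0,0],0.45]]'

```text
t: 43.05
eef_pos: [0.44, -0.2615, 0.0979]
ee_rot: [-179.9, 0.0, 45.4]
force: [0.0, -0.9, -0.2]
finger_gap: 0.61
finger_force: 31.6
```

```bash
python3 - <<'E'
from h import *
goto([.619,.0052,.13],45);print(ctrl.get_obs()["finger_force"])
E
```

```text
d [0.895 1.334 0.16 ] turn -0.013 (-0.4 deg) norm/.25=6.5 now [ 0.44   -0.2615  0.0979] [-179.9    0.    45.4] q6 3 t 43.0
31.645554900169373
```

Call:
jog_arm --series '[[[0,0,0.16],[0,0,0],0.45],[[0.09,0.13,0],[0,0,0],0.45],[[0.13,0.195,0],[0,0,0],0.45],[[0.13,0.195,0],[0,0,0],0.45],[[0.13,0.195,0],[0,0,0],0.45]]'

```text
t: 43.55
eef_pos: [0.5374, -0.1178, 0.1299]
ee_rot: [180.0, -0.0, 45.3]
force: [0.0, -0.5, -1.0]
finger_gap: 0.615
finger_force: 31.7
```

Call:
jog_arm --series '[[[0.13,0.195,0],[0,0,0],0.45],[[0.13,0.195,0],[0,0,0],0.45],[[0.13,0.195,0],[0,0,0],0.45],[[0.02,0.034,0],[0,0,0],0.45],[[0,0,0],[0,0,0],0.45]]'

```text
t: 44.05
eef_pos: [0.619, 0.006, 0.1294]
ee_rot: [-180.0, 0.0, 45.5]
force: [-0.8, -0.2, 0.2]
finger_gap: 0.614
finger_force: 31.7
```

Call:
jog_arm --series '[[[0,0,-0.12],[0,0,0],0.45],[[0,0,-0.08],[0,0,0],0.45],[[0,0,0],[0,0,0],0.45],[[0,0,0],[0,0,0],0.45],[[0,0,0],[0,0,0],0.45]]'

```text
t: 44.55
eef_pos: [0.6192, 0.0039, 0.0905]
ee_rot: [179.9, -0.0, 45.3]
force: [0.3, -0.0, 0.2]
finger_gap: 0.614
finger_force: 31.7
```

```bash
python3 - <<'E'
from h import *
goto([.6185,.0055,.0715],45)
o=ctrl.get_obs();c,f=wrist("dp");inner(c,f,o["eef_pos"][2]+.0135)
print(o["finger_gap"],o["finger_force"])
E
```

```text
d [-0.004  0.008 -0.095] turn -0.011 (-0.3 deg) norm/.25=0.4 now [0.6192 0.0039 0.0905] [179.9  -0.   45.3] q6 36 t 44.5
inner [275. 281.] [0.6196 0.0045] 0.0215
inner [268. 226.] [0.6322 0.0208] 0.0126
inner [288. 213.] [0.6334 0.0195] 0.0193
inner [191. 188.] [0.6279 0.0575] 0.0129
0.6141736847068336 31.683366894721985
```

Call:
jog_arm --series '[[[-0.004,0.006,-0.06],[0,0,0],0.45],[[0,0,-0.033],[0,0,0],0.45],[[0,0,0],[0,0,0],0.45],[[0,0,0],[0,0,0],0.45],[[0,0,0],[0,0,0],0.45]]'

```text
t: 45.1
eef_pos: [0.6176, 0.0059, 0.0705]
ee_rot: [-180.0, 0.0, 45.4]
force: [-0.2, -0.1, -0.5]
finger_gap: 0.611
finger_force: 34.1
```

Call:
jog_arm --series '[[[0,0,-0.005],[0,0,0],0.45],[[0,0,0],[0,0,0],0.45],[[0,0,0],[0,0,0],0.9],[[0,0,0],[0,0,0],0.9],[[0,0,0],[0,0,0],0.9]]'

```text
t: 45.6
eef_pos: [0.6179, 0.0058, 0.0698]
ee_rot: [-180.0, 0.0, 45.4]
force: [0.2, -0.9, -1.1]
finger_gap: 0.899
finger_force: 0.0
```

Call:
jog_arm --series '[[[0,0,0.1],[0,0,0],0.9],[[0,0,0.25],[0,0,0],0.9],[[0,0,0.15],[0,0,0],0.9],[[0,0,0],[0,0,0],0.9],[[0,0,0],[0,0,0],0.9]]'

```text
t: 46.1
eef_pos: [0.6183, 0.0058, 0.1708]
ee_rot: [179.9, -0.1, 45.4]
force: [0.5, 0.3, -0.4]
finger_gap: 0.898
finger_force: 0.0
```

```bash
python3 - <<'E'
from h import *
goto([.5315,.2618,.12],45)
c,f=wrist("s5");inner(c,f,.084)
E
```

```text
d [-0.434  1.28  -0.254] turn -0.013 (-0.4 deg) norm/.25=5.5 now [0.6183 0.0058 0.1708] [ 1.799e+02 -1.000e-01  4.540e+01] q6 36 t 46.1
inner [274. 211.] [0.6181 0.0062] 0.0217
inner [224. 161.] [0.6215 0.0516] 0.0287
inner [184. 137.] [0.611  0.0904] 0.0214
```

Call:
jog_arm --series '[[[-0.06,0.16,0],[0,0,0],0.9],[[-0.075,0.224,0],[0,0,0],0.9],[[-0.075,0.224,0],[0,0,0],0.9],[[-0.075,0.224,0],[0,0,0],0.9],[[-0.075,0.224,0],[0,0,0],0.9]]'

```text
t: 46.65
eef_pos: [0.5438, 0.2182, 0.1673]
ee_rot: [-179.9, 0.2, 45.3]
force: [0.5, 0.1, -0.5]
finger_gap: 0.897
finger_force: 0.0
```

Call:
jog_arm --series '[[[-0.074,0.224,0],[0,0,0],0.9],[[0,0,-0.15],[0,0,0],0.9],[[0,0,-0.15],[0,0,0],0.9],[[0,0,0],[0,0,0],0.9],[[0,0,0],[0,0,0],0.9]]'

```text
t: 47.15
eef_pos: [0.5298, 0.2613, 0.108]
ee_rot: [-179.9, 0.2, 45.4]
force: [0.8, 0.3, 0.1]
finger_gap: 0.902
finger_force: 0.0
```

Call:
jog_arm --series '[[[0,0,0],[0,0,0],0.9],[[0,0,0],[0,0,0],0.9],[[0,0,0],[0,0,0],0.9],[[0,0,0],[0,0,0],0.9],[[0,0,0],[0,0,0],0.9]]'

```text
t: 47.65
eef_pos: [0.5314, 0.2617, 0.1105]
ee_rot: [180.0, -0.0, 45.4]
force: [-0.8, 0.5, 0.2]
finger_gap: 0.903
finger_force: 0.0
```

```bash
python3 - <<'E'
from h import *
goto([.5315,.2618,-.002],45)
c,f=wrist("b");inner(c,f,.012)
E
```

```text
d [ 0.     0.    -0.562] turn -0.012 (-0.4 deg) norm/.25=2.2 now [0.5314 0.2617 0.1105] [180.   -0.   45.4] q6 61 t 47.6
inner [276. 207.] [0.5321 0.2613] 0.0217
```

Call:
jog_arm --series '[[[0.002,-0.001,-0.15],[0,0,0],0.9],[[0,0,-0.2],[0,0,0],0.9],[[0,0,-0.14],[0,0,0],0.9],[[0,0,-0.072],[0,0,0],0.9],[[0,0,0],[0,0,0],0.9]]'

```text
t: 48.2
eef_pos: [0.5298, 0.261, -0.0048]
ee_rot: [-179.9, 0.2, 45.4]
force: [-0.8, 0.6, -0.7]
finger_gap: 0.897
finger_force: 0.0
```

Call:
jog_arm --series '[[[0,0,0],[0,0,0],0.9],[[0,0,0],[0,0,0],0.9],[[0,0,0],[0,0,0],0.45],[[0,0,0],[0,0,0],0.45],[[0,0,0],[0,0,0],0.45]]'

```text
t: 48.7
eef_pos: [0.5328, 0.262, -0.0006]
ee_rot: [179.9, -0.1, 45.4]
force: [-0.9, 0.1, 6.3]
finger_gap: 0.616
finger_force: 31.3
```

Call:
jog_arm --series '[[[0,0,0],[0,0,0],0.45],[[0,0,0],[0,0,0],0.45],[[0,0,0.15],[0,0,0],0.45],[[0,0,0.25],[0,0,0],0.45],[[0,0,0.25],[0,0,0],0.45]]'

```text
t: 49.2
eef_pos: [0.5304, 0.2612, 0.1278]
ee_rot: [-179.9, 0.2, 45.4]
force: [0.3, -0.3, 0.6]
finger_gap: 0.619
finger_force: 31.8
```

```bash
python3 - <<'E'
from h import *
goto([.6185,.0057,.14],45);print(ctrl.get_obs()["finger_force"])
E
```

```text
d [ 0.441 -1.277  0.061] turn -0.013 (-0.4 deg) norm/.25=5.4 now [0.5304 0.2612 0.1278] [-179.9    0.2   45.4] q6 61 t 49.2
31.766023635864258
```

Call:
jog_arm --series '[[[0.05,-0.147,0.04],[0,0,0],0.45],[[0.076,-0.226,0],[0,0,0],0.45],[[0.076,-0.226,0],[0,0,0],0.45],[[0.076,-0.226,0],[0,0,0],0.45],[[0.076,-0.226,0],[0,0,0],0.45]]'

```text
t: 49.7
eef_pos: [0.6025, 0.0497, 0.1357]
ee_rot: [180.0, -0.0, 45.4]
force: [0.5, 0.8, -0.3]
finger_gap: 0.612
finger_force: 31.8
```

Call:
jog_arm --series '[[[0.076,-0.226,0],[0,0,0],0.45],[[0,0,0],[0,0,0],0.45],[[0,0,-0.15],[0,0,0],0.45],[[0,0,-0.03],[0,0,0],0.45],[[0,0,0],[0,0,0],0.45]]'

```text
t: 50.2
eef_pos: [0.6157, 0.0071, 0.0975]
ee_rot: [-179.8, 0.2, 45.4]
force: [0.2, -0.1, -0.5]
finger_gap: 0.612
finger_force: 31.8
```

Call:
jog_arm --series '[[[0,0,0],[0,0,0],0.45],[[0,0,0],[0,0,0],0.45],[[0,0,0],[0,0,0],0.45],[[0,0,0],[0,0,0],0.45],[[0,0,0],[0,0,0],0.45]]'

```text
t: 50.7
eef_pos: [0.6178, 0.0063, 0.1]
ee_rot: [180.0, -0.0, 45.4]
force: [-0.2, -0.9, -0.0]
finger_gap: 0.616
finger_force: 31.8
```

```bash
python3 - <<'E'
from h import *
goto([.6185,.0057,.0835],45)
o=ctrl.get_obs();c,f=wrist("bp");inner(c,f,o["eef_pos"][2]+.0135)
print(o["finger_gap"],o["finger_force"])
E
```

```text
d [ 0.004 -0.003 -0.083] turn -0.013 (-0.4 deg) norm/.25=0.3 now [0.6178 0.0063 0.1   ] [180.   -0.   45.4] q6 36 t 50.7
inner [275. 283.] [0.6175 0.0062] 0.0215
inner [277. 228.] [0.6315 0.0197] 0.0132
inner [291. 208.] [0.6355 0.0226] 0.0181
inner [195. 188.] [0.6289 0.0584] 0.0132
inner [219. 143.] [0.6457 0.0687] 0.0045
0.6161487311946441 31.780829429626465
```

Call:
jog_arm --series '[[[0.004,-0.001,-0.05],[0,0,0],0.45],[[0,0,-0.032],[0,0,0],0.45],[[0,0,0],[0,0,0],0.45],[[0,0,0],[0,0,0],0.45],[[0,0,0],[0,0,0],0.45]]'

```text
t: 51.25
eef_pos: [0.618, 0.006, 0.0826]
ee_rot: [-180.0, 0.0, 45.4]
force: [-1.5, -0.5, -0.2]
finger_gap: 0.613
finger_force: 34.5
```

Call:
jog_arm --series '[[[0,0,-0.005],[0,0,0],0.45],[[0,0,0],[0,0,0],0.45],[[0,0,0],[0,0,0],0.9],[[0,0,0],[0,0,0],0.9],[[0,0,0],[0,0,0],0.9]]'

```text
t: 51.75
eef_pos: [0.6184, 0.006, 0.0822]
ee_rot: [180.0, -0.0, 45.4]
force: [-0.3, 0.6, -0.5]
finger_gap: 0.898
finger_force: 0.0
```

Call:
jog_arm --series '[[[0,0,0.1],[0,0,0],0.9],[[0,0,0.25],[0,0,0],0.9],[[0,0,0.25],[0,0,0],0.9],[[-0.05,-0.15,0],[0,0,0],0.9],[[-0.06,-0.23,0],[0,0,0],0.9]]'

```text
t: 52.25
eef_pos: [0.5978, -0.0693, 0.2056]
ee_rot: [179.7, -0.2, 45.6]
force: [0.4, -0.1, -0.6]
finger_gap: 0.902
finger_force: 0.0
```

Call:
jog_arm --series '[[[-0.06,-0.23,0],[0,0,0],0.9],[[-0.06,-0.23,0],[0,0,0],0.9],[[-0.06,-0.23,0],[0,0,0],0.9],[[-0.06,-0.23,0],[0,0,0],0.9],[[0,0,0],[0,0,0],0.9]]'

```text
t: 52.75
eef_pos: [0.5469, -0.2592, 0.2024]
ee_rot: [179.9, 0.1, 45.0]
force: [0.7, 0.7, 0.0]
finger_gap: 0.902
finger_force: 0.0
```

```bash
python3 - <<'E'
from h import *
for n in("scene","side"):
    c=ctrl.get_calibration(n);f=ctrl.grab_frame(n);cv2.imwrite(f"pics/{n}6.png",f[:,:,::-1]);print(n);inner(c,f,.096,[.62,.006])
a=cv2.imread("pics/scene6.png")[170:310,200:380];b=cv2.imread("pics/side6.png")[140:280,190:370]
cv2.imwrite("pics/v6.png",np.hstack([cv2.resize(a,(400,312),interpolation=2),cv2.resize(b,(400,312),interpolation=2)]))
E
```

```text
scene
inner [292. 218.] [0.6182 0.006 ] 0.0207
side
```

View pics/v6.png

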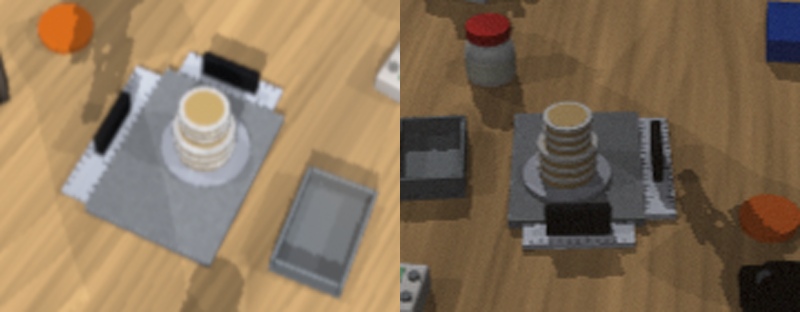

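The pile of six is neat and centred. I'll take a close wrist look to check that the rules are still flush.

Call:
jog_arm --series '[[[-0.03,0.15,0.1],[0,0,0.25],0.9],[[-0.05,0.2,0.1],[0,0,0.28],0.9],[[-0.05,0.2,0.1],[0,0,0.28],0.9],[[0,0.2,0],[0,0,0.28],0.9],[[0,0.2,0],[0,0,0.28],0.9]]'

```text
t: 53.35
eef_pos: [0.5223, -0.0609, 0.2635]
ee_rot: [179.9, 0.0, 85.1]
force: [1.3, 0.6, -0.5]
finger_gap: 0.899
finger_force: 0.0
```

Call:
jog_arm --series '[[[0,0.1,0],[0,0,0.28],0.9],[[0,0,0],[0,0,0.14],0.9],[[0,0,0],[0,0,0],0.9],[[0,0,0],[0,0,0],0.9],[[0,0,0],[0,0,0],0.9]]'

```text
t: 53.85
eef_pos: [0.5223, -0.0438, 0.2621]
ee_rot: [-180.0, -0.0, 96.6]
force: [-0.2, -0.2, 0.4]
finger_gap: 0.901
finger_force: 0.0
```

```bash
python3 - <<'E'
from h import *
goto([.52,-.03,.26],96.6)
c,f=wrist("fin");H,S,V=masks(f)
for k in blobs((S<70)&(V>115),300,1e5): print("W",k.mean(0).round(),rect(c,k,.008))
inner(c,f,.096)
E
```

```text
d [-0.012  0.069 -0.01 ] turn 0.000 (0.0 deg) norm/.25=0.3 now [ 0.5223 -0.0438  0.2621] [-180.    -0.    96.6] q6 -22 t 53.9
W [305.  96.] ((549.391845703125, 41.57673263549805), (63.616539001464844, 35.88966751098633), -82.35418319702148)
W [335. 150.] ((595.4569091796875, -20.83917236328125), (200.20867919921875, 185.8262481689453), -83.31320333480835)
W [383.  59.] ((622.2420654296875, 100.67426300048828), (68.39636993408203, 32.81001663208008), 6.6844377517700195)
W [323.  54.] ((561.1400146484375, 93.51358032226562), (48.99273681640625, 32.810691833496094), 6.684454917907715)
inner [275. 160.] [ 0.5212 -0.0188] 0.0203
inner [380. 147.] [0.6175 0.0057] 0.0217
inner [345. 102.] [0.5794 0.0432] 0.029
```

View pics/w_fin.png

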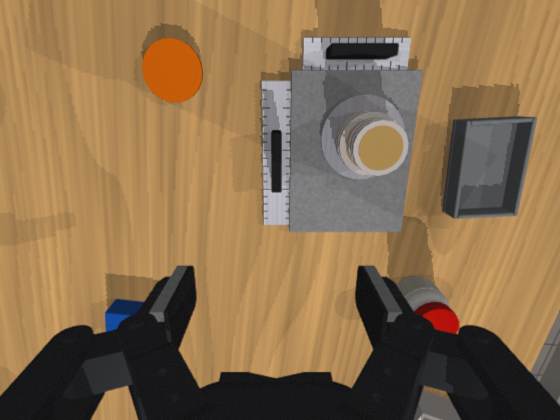

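The wrist view shows both rules flush and centred, and the pile at (380,147) in the image. It measures (0.618,0.006) m, against (0.620,0.006) m for the plate's centre. I'm handing in.

```bash
python3 -c "
from workcell import ctrl
print(ctrl.job_done())"
```

```text
the job is handed in; nothing more can be done
None
```

I handed the job in at about 54 s: both rules are flush and centred on their board edges, and all six dishes are stacked large below small, within about 2 mm of the plate's centre; no bystander looked disturbed in the camera views.

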